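Calibrate the glaze bench's scale with the check weight

ROBOT

A 6-joint arm with a two-finger parallel gripper is mounted at the origin on the work surface. World frame = base frame: x ahead of the robot, y to its left, z up, the work surface at z = 0. Lengths are in m, angles in degrees, forces in N, time in s.
With the tool pointing down it reaches from about 0.375 to 0.9 m from the base axis. Payload 3.1 kg.
Tool frame: the origin (TCP) lies at the very end of the fingers, on their centre line; the grasp point (between the pads) lies 19 mm behind it (grasp_offset is the distance from the TCP to the grasp point, in m); z points along the fingers, y is the direction in which the jaws open and shut (so a half turn about z gives the same grasp; the last joint's range is limited). The gripper opens to 87 mm and grips with 3 to 60 N. Pads are 19 mm wide; open, the fingers measure 117 mm over their backs; the gripper's body (75 mm by 190 mm) begins 51 mm behind the grasp point.
Start: joints at [53.371, 30.224, 82.088, -0, 67.689, -10.227], TCP at [0.278, 0.56, 0.223] pointing down, gripper open.
Joint ranges: [-176.69, 176.69], [-43.24, 126.21], [12.49, 139.97], [-82, 262], [0, 151.66], [-163.58, 163.58]. Speed limits (degrees/s): [159.86, 159.86, 180, 180, 180, 180].

INTERFACE

Orientations are given as a 3x3 rotation matrix whose columns are the frame's x, y, z axes.
In Python, from rig import * gives the robot as it stands. The module is installed in compiled form; this text tells all that it offers.
- The arm moves only by the tool play_rows, never from a script. Its argument "plan" is a list that holds one entry, the list of rows, each a list of 7 numbers: the shift along the world's x, y, z each as a share of 5 cm, from -1 to 1, then the turn, a rotation vector about the world's x, y, z each as a share of pi rad, from -1 to 1, then the gripper's target within -1 to 1 (fully open at 1, half-way at 0, shut at -1). A call has 1 to 12 rows; each row shifts and turns the commanded pose from where the row before left it; what a row does not reach is not made up. A row lasts 1/10 s, in which the tool goes at most 50 mm and 8.59 degrees, less where a joint would pass 70% of its speed; a pose out of reach is approached as far as the arm can. A call with a number of a shift or a turn outside -1 to 1 is refused whole. A call with a gripper value outside its range is refused whole. The fingers move at their own pace and stop on an object; the grip force is fixed at half the most. Time passes only in rows, so rows that do not move let the fingers close. It gives the time, the measured TCP pose, the force and the opening at its end, in the units of the state.
- read_state(): the state, without advancing time (a new reading comes with each control period).
- capture(name): name is "scene" or "top" or "wrist"; returns the picture (480x640x3 uint8, red, green, blue); there is no depth.
- camera_params(name): a dict with "intrinsics" (3x3 intrinsics, pixels), "R" (3x3) and "t" (3): a world point X has camera coordinates R X + t; the wrist camera has in their place "mount" (4x4, takes a point from camera to tool coordinates, whose origin is the TCP and whose axes are the flange's). Camera axes: x right, y down, z forward; pixel columns grow to the right and rows downward; lengths in m; the calibration is good to about 2 mm. A picture is of the moment at which its call begins: read the wrist's pose just before it. camera_params takes no time and is no camera call.
- hand_in(): hands the job in, once; it reports no verdict.
The state is a dict: "time_s": time; "joint_positions": joint angles; "qvel": joint speeds; "tau": joint torques, N m; "position": TCP position; "tcp_rot": TCP orientation; "force": force on the tool from outside, world axes, zero at the start; "moment": the same for the moment, N m; "opening": opening from 0.0 (shut) to 1.0 (fully open).
Only numpy, scipy, OpenCV 4.12 (cv2) and the standard library are available. Lean on these libraries where they do the work, as an engineer would, in place of code of your own. Each camera call takes 0.05 s, during which the arm holds its last target. There are 200 camera calls.

TASK

Calibrate the bench scale: press the green key, then the yellow, then the blue to accept zero with the pan empty, each home but gently, one at a time, and never a grey one. Then tip forward the bin that holds the brass check weight, lift the weight out, stand it gently on the middle of the scale's pan, let go and press blue again with the weight standing there. Leave the weight on the pan and disturb nothing else.

Things in the scene. Friction and masses are not known exactly. Their poses are not given: they have to be found in the camera images.
- scale: White bench scale, 270 (x) x 250 (y) mm, fixed on the table. Origin: centre of its underside, at table height; +x from its front edge to its back, z up. Its front is a panel that slopes up to the back at 0.35 rad from level, with a row of five keys 42 mm apart along y and a dark display above them. Behind it, higher, lies the steel pan.
- pan_mid (a point): Middle of the top face of the scale's flat steel pan, 172 (x) x 230 (y) mm, 84 mm above the table, fixed; axes as the scale's
- weight: Brass 500 g check weight: cylinder 46 mm across, 34 mm tall; above it a 14 mm neck and a knob 22 mm across from 47 to 60 mm above the underside; 62 mm tall in all. Origin: centre of its underside, z along its axis. It stands at the back of one bin; when that bin tips it tips along, still standing on the bin's floor, and may slide to its front wall.
- unit: Blue unit of two clear tip-out bins side by side, 150 (x) x 346 (y) x 159 mm tall, fixed. Origin: centre of underside; open front toward -x. A clear cover, 155 to 159 mm high, roofs it from x = +10 mm to the back, on cheeks of that height (65 mm farther front). Bins: inside 150 (y) x 126 mm (x -67 to 59 when shut), floor 32 mm above the table, front wall to 123, back to 93 mm.
- bin_left (a joint): Left bin (centre at the unit's y = +84 mm): angle tipped forward, rad; 0 shut, 0.55 at its stop. It turns about an axis along the unit's y, at the unit's x = -35 mm, 28 mm above the table; its top goes toward -x. Stiff: it stays where it is left. Pulling it over at the bar takes about 10 N.
- bin_right (a joint): Right bin (centre at the unit's y = -84 mm): the same
- handle_left (a point): Middle of the left bin's red pull bar: 10 mm thick, 82 mm long along the unit's y, axis 38 mm ahead of the bin's front face (33 mm free behind the bar, 74 mm between its end arms), 113 mm above the table and 10 mm below the front wall's top when shut. Axes turn with the bin.
- handle_right (a point): The same on the right bin
- key_green (a joint): Green key (on), first from the robot's left (the scale's +y): how far it is pressed, m; 0 out, 0.005 fully down; it registers from 0.0035 on. Sprung: 1.5 N to start it, 5 N where it registers, 6.5 N fully down, then a hard stop that a push of a millimetre more loads harshly; it comes back out by itself.
- top_green (a point): Centre of the top face of the green key: cap 18 mm (up the slope) x 20 mm (along y), standing 8 mm out of the panel, about 43 mm above the table; z points straight out of the panel (keys move along it)
- key_grey_a (a joint): Grey key between green and yellow (not used in this job): how far it is pressed, m; 0 out, 0.005 fully down; it registers from 0.0035 on. Sprung: 1.5 N to start it, 5 N where it registers, 6.5 N fully down, then a hard stop that a push of a millimetre more loads harshly; it comes back out by itself.
- key_yellow (a joint): Yellow key (calibrate), the middle one: how far it is pressed, m; 0 out, 0.005 fully down; it registers from 0.0035 on. Sprung: 1.5 N to start it, 5 N where it registers, 6.5 N fully down, then a hard stop that a push of a millimetre more loads harshly; it comes back out by itself.
- top_yellow (a point): Centre of the top face of the yellow key: cap 18 mm (up the slope) x 20 mm (along y), standing 8 mm out of the panel, about 43 mm above the table; z points straight out of the panel (keys move along it)
- key_grey_b (a joint): Grey key between yellow and blue (not used in this job): how far it is pressed, m; 0 out, 0.005 fully down; it registers from 0.0035 on. Sprung: 1.5 N to start it, 5 N where it registers, 6.5 N fully down, then a hard stop that a push of a millimetre more loads harshly; it comes back out by itself.
- key_blue (a joint): Blue key (accept), last in the row, at the scale's -y end: how far it is pressed, m; 0 out, 0.005 fully down; it registers from 0.0035 on. Sprung: 1.5 N to start it, 5 N where it registers, 6.5 N fully down, then a hard stop that a push of a millimetre more loads harshly; it comes back out by itself.
- top_blue (a point): Centre of the top face of the blue key: cap 18 mm (up the slope) x 20 mm (along y), standing 8 mm out of the panel, about 43 mm above the table; z points straight out of the panel (keys move along it)
- post: Short terracotta kiln post, cylinder 40 mm across, 50 mm tall, standing in the other bin; origin: centre of underside
- jar: Blue glaze jar, 52 mm across, 75 mm tall, standing between the scale and the bins
- cup: Small terracotta test cup, 48 mm across, 45 mm tall, standing on the bin unit's cover, near its middle
- crock: Green jar, 88 mm across, 88 mm tall, with wooden tools standing up to 170 mm, at the back of the table
- rib: Flat wooden rib, 95 x 48 x 7 mm, lying on the table in front
- tile: White glazed test tile, 75 x 45 x 8 mm, lying on the table in front
- stilt: Three-armed white kiln stilt, about 50 mm across, 16 mm tall, on the table behind the jar
Things that resemble listed ones, but are neither listed nor needed, are in the scene too. Leave any pink or red look-alike of the weight alone.

How it is judged:
By the outcome, as a careful person would: the job done as asked, in the order asked, and still so for the second after the job is handed in, with the robot touching nothing.
It also fails if it takes over 72 s, if anything falls off the work surface, if the arm or the gripper's body presses on something with over 40 N, if the wrist force passes 120 N, or if a joint passes its speed limit or range.

## Working session

There is one attempt and no reset: what is moved stays moved. The work goes in short steps, Python scripts to look and compute and a tool call to move; the robot and the scene stay as the last step left them, time stands still between calls to the robot, and variables do not carry over. Pictures are saved under pics/ and viewed, about 8 in all and at most 12, crops included, and the job is handed in when it is done.

Besides the shell and the picture viewer there is one more tool, called after ">>>" by a JSON object that holds its "fn" and its "kwargs". play_rows: Moves the arm, as the interface text tells. Its arguments: {"type":"object","properties":{"plan":{"type":"array"}},"required":["plan"]}

```bash
mkdir -p pics; python3 - <<'E'
from rig import *
import cv2,numpy as np
s=read_state();print(s)
a=capture("scene");b=capture("top")
for n,i in(("scene",a),("top",b)):
    cv2.imwrite(f"pics/{n}0.png",i[:,:,::-1]);p=camera_params(n);print(n,p)
print(camera_params("wrist"))
E
```

```text
{'time_s': 0.0, 'joint_positions': array([ 5.33724392e+01,  3.02778258e+01,  8.21569329e+01, -1.71752432e-03,
        6.76884317e+01, -1.02262275e+01]), 'qvel': array([-0.06744665, -0.08214784,  0.05727066, -0.09787948,  0.03887039,
        0.07218614]), 'tau': array([-1.63237291e-04, -4.40046072e+01, -1.76591295e+01,  6.31880388e-02,
        5.83111192e-02, -1.55341304e-04]), 'position': array([0.27743532, 0.55922849, 0.22158082]), 'tcp_rot': array([[-8.95706264e-01,  4.44644465e-01, -1.26050390e-03],
       [ 4.44646111e-01,  8.95704640e-01, -1.74204829e-03],
       [ 3.54447063e-04, -2.12084172e-03, -9.99997688e-01]]), 'force': array([-0.1115642 , -0.24761086,  0.64463715]), 'moment': array([-0.01017178, -0.01626197, -0.00782704]), 'opening': 0.996877583874125}
scene {'intrinsics': array([[474.67904293,   0.        , 310.59104318],
       [  0.        , 474.67904293, 241.74896756],
       [  0.        ,   0.        ,   1.        ]]), 'R': array([[ 0.64315541,  0.76573139,  0.00255914],
       [ 0.49729348, -0.41514219, -0.7618111 ],
       [-0.58228027,  0.49123558, -0.64779418]])
[... 286 characters left out ...]
7e-04],
       [-9.68313851e-01,  1.16855074e-01, -2.20710620e-01],
       [ 2.19072736e-01, -2.68415224e-02, -9.75339258e-01]]), 't': array([0.04718048, 0.57233248, 1.15309982])}
{'intrinsics': array([[350.55233941,   0.        , 319.91218396],
       [  0.        , 350.55233941, 241.24178188],
       [  0.        ,   0.        ,   1.        ]]), 'mount': array([[-8.38987042e-04, -9.58603548e-01, -2.84742926e-01,
         7.86032572e-02],
       [ 9.99999392e-01, -1.00803137e-03,  4.47125821e-04,
        -1.60156713e-03],
       [-7.15646199e-04, -2.84742377e-01,  9.58603811e-01,
        -1.62882840e-01],
       [ 0.00000000e+00,  0.00000000e+00,  0.00000000e+00,
         1.00000000e+00]])}
```

View pics/scene0.png

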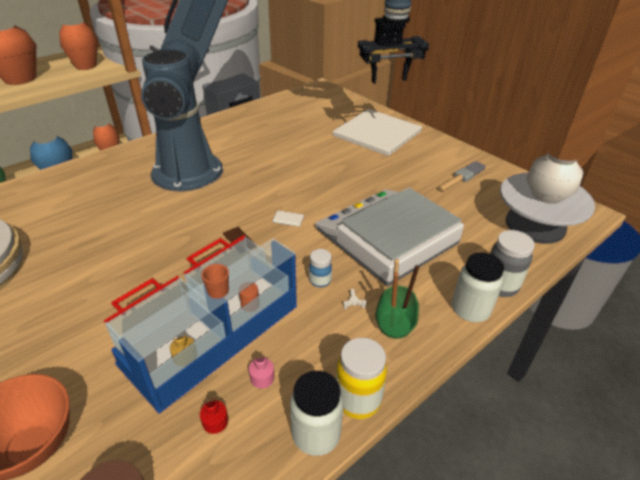

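View pics/top0.png

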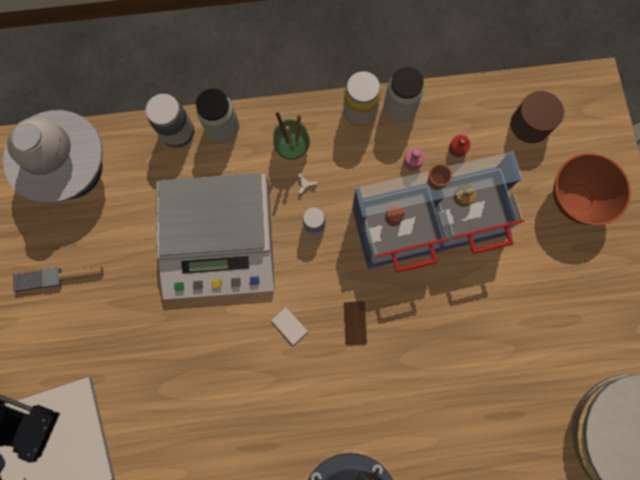

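Top view: the scale is at about (215,235), with keys at y≈283: green (179,286), yellow (217,284) and blue (255,281). The bins are at (400,225) and (478,205). Candidates for the weight are the brass object in the right bin (466,194), the pink one behind the unit (414,158) and the red one (459,146). The terracotta post in the left bin (395,213) and the cup on the cover (440,176) could also be confused with it. The brass one fits the description, so I'll check it in a close crop.

```bash
cat > h.py <<'E'
from rig import *
import cv2,numpy as np
def ray(n,uv,z,s=None):
    p=camera_params(n);d=np.linalg.inv(p["intrinsics"])@[uv[0],uv[1],1]
    if n=="wrist":
        M=p["mount"];R=s["tcp_rot"];o=R@M[:3,3]+s["position"];d=R@M[:3,:3]@d
    else: o=-p["R"].T@p["t"];d=p["R"].T@d
    return o+d*(z-o[2])/d[2]
def tri(n1,u1,n2,u2):
    A=[];b=[]
    for n,u in((n1,u1),(n2,u2)):
        o=ray(n,u,1.0);d=ray(n,u,0.)-o;d/=np.linalg.norm(d);P=np.eye(3)-np.outer(d,d);A.append(P);b.append(P@o)
    x=np.linalg.solve(sum(A),sum(b));return x,np.linalg.norm(A[0]@x-b[0])*1e3
def blobs(img,lo,hi,roi,amin=8):
    x0,y0,x1,y1=roi;h=cv2.cvtColor(img[y0:y1,x0:x1],cv2.COLOR_RGB2HSV)
    m=cv2.inRange(h,np.array(lo),np.array(hi))
    n,l,st,c=cv2.connectedComponentsWithStats(m)
    return [(c[i]+[x0,y0],st[i,4],st[i,:4]+[x0,y0,0,0],l==i) for i in range(1,n) if st[i,4]>=amin]
E
python3 - <<'E'
from h import *
t=cv2.imread("pics/top0.png")[:,:,::-1].copy();sc=cv2.imread("pics/scene0.png")[:,:,::-1].copy()
C=dict(green=((50,120,60),(80,255,255)),yellow=((18,150,120),(32,255,255)),blue=((105,120,80),(125,255,255)))
for k,(lo,hi) in C.items():
    T=blobs(t,lo,hi,(165,270,268,298));S=blobs(sc,lo,hi,(315,185,400,230))
    print(k,[(b[0].round(1),b[1],ray("top",b[0],.043).round(4)) for b in T],[(b[0].round(1),b[1],ray("scene",b[0],.043).round(4)) for b in S])
    if T and S: print(tri("top",T[0][0],"scene",S[0][0]))
for b in blobs(t,(0,170,120),(6,255,255),(380,215,525,280),30): 
    r=cv2.minAreaRect(np.argwhere(b[3])[:,::-1].astype(np.float32)+[380,215]);print("bar",b[0],b[1],b[2],r)
for b in blobs(t,(15,120,80),(32,255,255),(440,170,500,220),10): print("brass",b[0],b[1],b[2],ray("top",b[0],.06))
v=np.hstack([cv2.resize(t[150:280,345:530],(0,0),fx=2.1,fy=2.1,interpolation=2)[:270],cv2.resize(t[225:300,155:280],(0,0),fx=3.2,fy=3.2)[:240].copy() if 0 else np.zeros((270,0,3),np.uint8)])
w=cv2.resize(sc[225:405,105:305],(388,350));
o=np.zeros((350+0,800,3),np.uint8);o[:v.shape[0],:v.shape[1]]=v;o[:,400:788]=w
cv2.imwrite("pics/c1.png",o[:,:,::-1])
E
```

```text
green [(array([178.6, 286.1]), np.int32(44), array([0.4972, 0.3194, 0.043 ]))] [(array([381.5, 194. ]), np.int32(14), array([0.5024, 0.3195, 0.043 ]))]
(array([0.49874595, 0.3215799 , 0.03963611]), np.float64(1.6395139686795044))
yellow [(array([216.5, 283.2]), np.int32(55), array([0.4937, 0.2356, 0.043 ]))] [(array([357.9, 204.5]), np.int32(36), array([0.4963, 0.2369, 0.043 ]))]
(array([0.49465526, 0.23687906, 0.04178084]), np.float64(1.279664070345407))
blue [(array([253.9, 280.4]), np.int32(41), array([0.4898, 0.1525, 0.043 ]))] [(array([333.9, 216.7]), np.int32(22), array([0.4948, 0.1532, 0.043 ]))]
(array([0.49128405, 0.15429155, 0.04000003]), np.float64(1.7122399573216098))Traceback (most recent call last):
  File "<stdin>", line 9, in <module>
cv2.error: OpenCV(4.12.0) /io/opencv/modules/imgproc/src/convhull.cpp:143: error: (-215:Assertion failed) total >= 0 && (depth == CV_32F || depth == CV_32S) in function 'convexHull'
```

```bash
python3 - <<'E'
from h import *
t=cv2.imread("pics/top0.png")[:,:,::-1].copy();sc=cv2.imread("pics/scene0.png")[:,:,::-1].copy()
for b in blobs(t,(0,170,120),(6,255,255),(380,215,525,280),30): 
    r=cv2.minAreaRect((np.argwhere(b[3])[:,::-1]+[380,215]).astype(np.float32));bp=cv2.boxPoints(r);print("bar",b[0],b[1],r);print([ray("top",p,.113).round(4).tolist() for p in bp])
for b in blobs(t,(15,120,80),(32,255,255),(440,170,500,220),10): print("brass",b[0],b[1],b[2],ray("top",b[0],.06))
o=np.zeros((350,800,3),np.uint8);o[:273,:388]=cv2.resize(t[150:280,345:530],(388,273));o[:,400:788]=cv2.resize(sc[225:405,105:305],(388,350))
cv2.imwrite("pics/c1.png",o[:,:,::-1])
E
```

```text
bar [489.46323529 228.23529412] 136 ((488.5, 228.49998474121094), (2.182821035385132, 71.06295013427734), 75.96376037597656)
[[0.5229, -0.287, 0.113], [0.5426, -0.4403, 0.113], [0.5378, -0.4405, 0.113], [0.5182, -0.2873, 0.113]]
bar [491.62311558 243.84924623] 199 ((490.986083984375, 240.43545532226562), (15.585795402526855, 41.26272964477539), 77.79953002929688)
[[0.5166, -0.3191, 0.113], [0.525, -0.4081, 0.113], [0.4915, -0.4086, 0.113], [0.4832, -0.3202, 0.113]]
bar [413.752 246.472] 125 ((413.03302001953125, 246.63479614257812), (2.0020620822906494, 68.1493911743164), 76.23921203613281)
[[0.5039, -0.1249, 0.113], [0.5217, -0.2698, 0.113], [0.5174, -0.2701, 0.113], [0.4996, -0.1253, 0.113]]
bar [415.50234742 262.14084507] 213 ((414.68927001953125, 258.77825927734375), (15.179023742675781, 41.781707763671875), 76.32869720458984)
[[0.4951, -0.1512, 0.113], [0.5058, -0.2398, 0.113], [0.4736, -0.2422, 0.113], [0.4631, -0.1541, 0.113]]
brass [466.57446809 197.33333333] 141 [456 191  20  13] [ 0.61813247 -0.34499895  0.06      ]
```

View pics/c1.png

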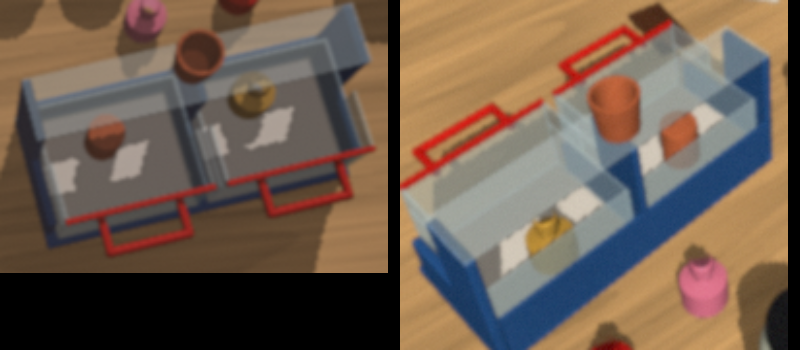

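The brass weight (crop 252,95) is in the right bin, with its neck and knob visible. The terracotta post is in the left bin, and the pink and red look-alikes stand outside behind the unit. First move: hover over the keys.

```bash
cat >> h.py <<'E'
from scipy.spatial.transform import Rotation as Ro
def toolR(yaw,tilt):  # yaw deg, tilt rad: tool z = Rz(sin t,0,-cos t)
    s,c=np.sin(tilt),np.cos(tilt);return Ro.from_euler('z',yaw,degrees=True).as_matrix()@np.array([[-c,0,s],[0,1,0],[-s,0,-c]])
def go(p,R=None,s=None):
    s=s or read_state();d=np.array(p)-s["position"];
    print("shift/0.05:",(d/.05).round(3)); 
    if R is not None:
        v=Ro.from_matrix(R@s["tcp_rot"].T).as_rotvec();print("rot/pi:",(v/np.pi).round(4),"deg",np.degrees(np.linalg.norm(v)).round(1))
E
python3 - <<'E'
from h import *
go([.46,.238,.138],toolR(-2.5,.35))
E
```

```text
shift/0.05: [ 3.65  -6.426 -1.673]
rot/pi: [-0.0274 -0.1089  0.1315] deg 31.1
```

>>> {"fn": "play_rows", "kwargs": {"plan": [[[0.365,-0.643,-0.167,-0.0027,-0.0109,0.0132,-1],[0.365,-0.643,-0.167,-0.0027,-0.0109,0.0132,-1],[0.365,-0.643,-0.167,-0.0027,-0.0109,0.0132,-1],[0.365,-0.643,-0.167,-0.0027,-0.0109,0.0132,-1],[0.365,-0.643,-0.167,-0.0027,-0.0109,0.0132,-1],[0.365,-0.643,-0.167,-0.0027,-0.0109,0.0132,-1],[0.365,-0.643,-0.167,-0.0027,-0.0109,0.0132,-1],[0.365,-0.643,-0.167,-0.0027,-0.0109,0.0132,-1],[0.365,-0.643,-0.167,-0.0027,-0.0109,0.0132,-1],[0.365,-0.643,-0.167,-0.0027,-0.0109,0.0132,-1],[0,0,0,0,0,0,-1],[0,0,0,0,0,0,-1]]]}}

```text
time_s: 1.3
position: [0.4604, 0.2375, 0.1386]
tcp_rot: [[-0.939, 0.044, 0.342], [0.042, 0.999, -0.012], [-0.342, 0.003, -0.94]]
force: [0.6, 0.4, -0.6]
opening: 0.033
```

```bash
python3 - <<'E'
from h import *
s=read_state();w=capture("wrist");cv2.imwrite("pics/w1.png",w[:,:,::-1])
print(s["time_s"],s["position"],s["opening"],s["force"]);go([.46,.238,.138],toolR(-2.5,.35),s)
C=dict(green=((50,120,60),(80,255,255)),yellow=((18,150,120),(32,255,255)),blue=((105,120,80),(125,255,255)))
for k,(lo,hi) in C.items():
    for b in blobs(w,lo,hi,(0,0,640,480),150): print(k,b[0],b[1],b[2],ray("wrist",b[0],.043,s).round(4))
E
```

```text
1.3 [0.46036883 0.2375321  0.13864312] 0.03250017967586597 [ 0.55480161  0.41416778 -0.59420943]
shift/0.05: [-0.007  0.009 -0.013]
rot/pi: [-0.0009 -0.0003  0.0001] deg 0.2
green [425.9704797 238.7601476] 542 [413 228  27  22] [0.4965 0.3183 0.043 ]
yellow [320.45381526 239.92168675] 498 [309 230  24  21] [0.4937 0.2355 0.043 ]
blue [213.6673428  240.01217039] 493 [201 230  26  21] [0.4898 0.1517 0.043 ]
```

View pics/w1.png

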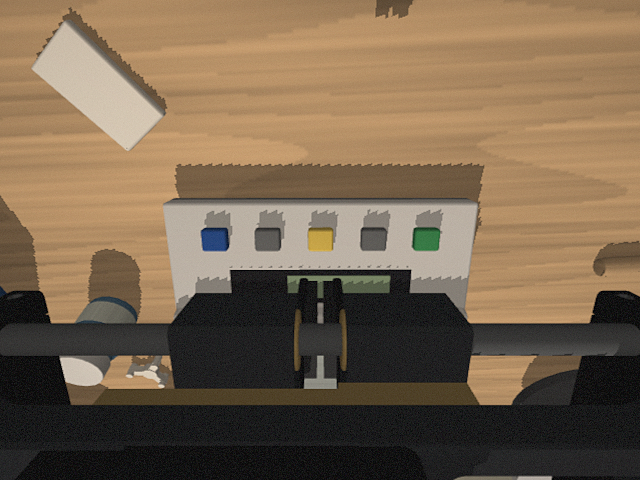

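Wrist view: blue key (214,240), grey (268,239), yellow (320,240), grey (374,239), green (426,239). The closed fingers are about 21 mm wide, so they clear the neighbouring keys. Key tops come out at z≈0.041. Going to green, stopping about 6 mm above it.

>>> {"fn": "play_rows", "kwargs": {"plan": [[[0.08,0.4,-0.3,0,0,0,-1],[0.08,0.4,-0.3,0,0,0,-1],[0.12,0.4,-0.3,0,0,0,-1],[0.12,0.4,-0.3,0,0,0,-1],[0.14,0,-0.3,0,0,0,-1],[0.14,0.018,-0.34,0,0,0,-1],[0,0,0,0,0,0,-1],[0,0,0,0,0,0,-1]]]}}

```text
time_s: 2.15
position: [0.4938, 0.3203, 0.0472]
tcp_rot: [[-0.939, 0.04, 0.343], [0.038, 0.999, -0.011], [-0.343, 0.003, -0.939]]
force: [0.5, -0.2, 0.5]
opening: 0.007
```

```bash
python3 - <<'E'
from h import *
s=read_state();n=np.array([-.343,.015,.939]);print(s["position"],s["force"],s["force"]@n)
w=capture("wrist")
for k,(lo,hi) in dict(green=((50,120,60),(80,255,255)),yellow=((18,150,120),(32,255,255)),blue=((105,120,80),(125,255,255))).items():
    for b in blobs(w,lo,hi,(0,0,640,480),100): print(k,b[0],b[1],b[2],ray("wrist",b[0],.041,s).round(4))
go(np.array([.4965,.3183,.041])+.006*n,s=s)
E
```

```text
[0.4937759  0.32029924 0.04719423] [ 0.53147145 -0.17036968  0.46878713] 0.255340864458838
yellow [161.14312096 296.51985226] 1083 [142 282  40  30] [0.495  0.2344 0.041 ]
blue [  6.55621302 287.69230769] 169 [  0 282  18  15] [0.4851 0.1563 0.041 ]
shift/0.05: [ 0.013 -0.038 -0.011]
```

>>> {"fn": "play_rows", "kwargs": {"plan": [[[0.03,-0.03,-0.05,0,0,0,-1],[0.014,0,-0.038,0,0,0,-1],[0,0,0,0,0,0,-1],[0,0,0,0,0,0,-1]]]}}

```text
time_s: 2.6
position: [0.4969, 0.3178, 0.0431]
tcp_rot: [[-0.938, 0.041, 0.344], [0.04, 0.999, -0.011], [-0.344, 0.003, -0.939]]
force: [0.1, 0.4, 1.8]
opening: 0.002
```

>>> {"fn": "play_rows", "kwargs": {"plan": [[[0.014,0,-0.038,0,0,0,-1],[0,0,0,0,0,0,-1],[0,0,0,0,0,0,-1]]]}}

```text
time_s: 2.9
position: [0.4976, 0.3177, 0.041]
tcp_rot: [[-0.938, 0.041, 0.344], [0.04, 0.999, -0.011], [-0.344, 0.003, -0.939]]
force: [-0.2, -0.1, 3.8]
opening: 0.003
```

>>> {"fn": "play_rows", "kwargs": {"plan": [[[0.007,0,-0.019,0,0,0,-1],[0,0,0,0,0,0,-1],[0,0,0,0,0,0,-1]]]}}

```text
time_s: 3.2
position: [0.4979, 0.3177, 0.04]
tcp_rot: [[-0.938, 0.041, 0.343], [0.04, 0.999, -0.011], [-0.344, 0.003, -0.939]]
force: [-0.3, -0.6, 5.4]
opening: 0.007
```

>>> {"fn": "play_rows", "kwargs": {"plan": [[[0.006,0,-0.015,0,0,0,-1],[0,0,0,0,0,0,-1],[0,0,0,0,0,0,-1]]]}}

```text
time_s: 3.5
position: [0.4982, 0.3177, 0.0393]
tcp_rot: [[-0.938, 0.041, 0.343], [0.04, 0.999, -0.011], [-0.344, 0.003, -0.939]]
force: [-0.7, -0.7, 6.0]
opening: 0.004
```

```bash
python3 - <<'E'
from h import *
s=read_state();n=np.array([-.343,.015,.939]);print(s["position"],s["force"],s["force"]@n)
i=capture("top");cv2.imwrite("pics/t1.png",cv2.resize(i[240:300,160:275],(690,360))[:,:,::-1])
s=read_state();print(s["force"],s["force"]@n)
E
```

```text
[0.49816953 0.31770734 0.03931683] [-0.72808118 -0.66214667  5.97346849] 5.848886551667733
[ 0.13198896 -0.58308819  6.30823106] 5.869410426286666
```

>>> {"fn": "play_rows", "kwargs": {"plan": [[[-0.085,0.004,0.235,0,0,0,-1],[-0.085,0.004,0.235,0,0,0,-1],[-0.018,-0.41,0,0,0,0,-1],[-0.018,-0.41,0,0,0,0,-1],[-0.018,-0.42,0,0,0,0,-1],[-0.018,-0.42,0,0,0,0,-1],[0.065,-0.003,-0.178,0,0,0,-1],[0.065,-0.003,-0.178,0,0,0,-1],[0,0,0,0,0,0,-1],[0,0,0,0,0,0,-1]]]}}

```text
time_s: 4.55
position: [0.4918, 0.2347, 0.0442]
tcp_rot: [[-0.939, 0.041, 0.342], [0.04, 0.999, -0.012], [-0.342, 0.002, -0.94]]
force: [0.3, 0.0, -0.2]
opening: 0.002
```

>>> {"fn": "play_rows", "kwargs": {"plan": [[[0.013,0,-0.035,0,0,0,-1],[0.013,0,-0.035,0,0,0,-1],[0,0,0,0,0,0,-1],[0,0,0,0,0,0,-1]]]}}

```text
time_s: 4.95
position: [0.4933, 0.2349, 0.0415]
tcp_rot: [[-0.938, 0.041, 0.343], [0.039, 0.999, -0.011], [-0.343, 0.003, -0.939]]
force: [-1.9, 0.6, 1.9]
opening: 0.007
```

>>> {"fn": "play_rows", "kwargs": {"plan": [[[0.014,0,-0.038,0,0,0,-1],[0,0,0,0,0,0,-1],[0,0,0,0,0,0,-1]]]}}

```text
time_s: 5.25
position: [0.4941, 0.2349, 0.0394]
tcp_rot: [[-0.938, 0.041, 0.343], [0.04, 0.999, -0.011], [-0.343, 0.003, -0.939]]
force: [-2.1, 1.6, 4.5]
opening: 0.006
```

>>> {"fn": "play_rows", "kwargs": {"plan": [[[0.004,0,-0.01,0,0,0,-1],[0,0,0,0,0,0,-1],[0,0,0,0,0,0,-1]]]}}

```text
time_s: 5.55
position: [0.4943, 0.2349, 0.0388]
tcp_rot: [[-0.939, 0.041, 0.343], [0.04, 0.999, -0.011], [-0.343, 0.003, -0.939]]
force: [-3.8, 2.3, 4.5]
opening: 0.006
```

>>> {"fn": "play_rows", "kwargs": {"plan": [[[0.003,0,-0.007,0,0,0,-1],[0,0,0,0,0,0,-1],[0,0,0,0,0,0,-1]]]}}

```text
time_s: 5.85
position: [0.4945, 0.2349, 0.0385]
tcp_rot: [[-0.939, 0.041, 0.343], [0.04, 0.999, -0.011], [-0.343, 0.003, -0.939]]
force: [-3.6, 1.7, 5.1]
opening: 0.005
```

```bash
python3 - <<'E'
from h import *
n=np.array([-.343,.015,.939])
s=read_state();print(s["position"],s["position"]@n,s["force"],s["force"]@n)
i=capture("top");cv2.imwrite("pics/t2.png",cv2.resize(i[240:300,160:275],(690,360))[:,:,::-1])
a=cv2.imread("pics/t1.png");cv2.imwrite("pics/t12.png",np.vstack([a[:300],cv2.imread("pics/t2.png")[:300]]))
E
```

```text
[0.49446891 0.23489471 0.03845034] -0.12997454414681897 [-3.58324693  1.6812423   5.1391777 ] 6.079960190167562
```

View pics/t12.png

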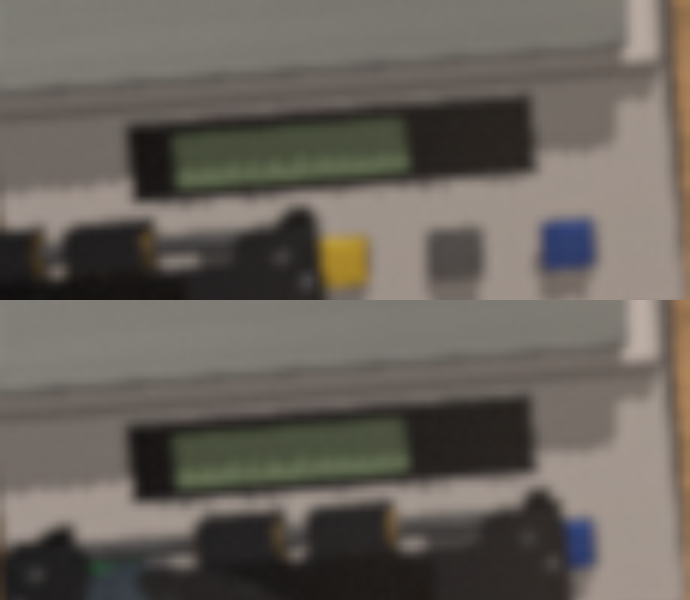

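The display shows no readout, so I'm relying on force. Yellow: normal force 6.1 N, about 4.5 mm down. Now blue.

>>> {"fn": "play_rows", "kwargs": {"plan": [[[-0.085,0.004,0.235,0,0,0,-1],[-0.085,0.004,0.235,0,0,0,-1],[-0.018,-0.42,0,0,0,0,-1],[-0.018,-0.42,0,0,0,0,-1],[-0.018,-0.42,0,0,0,0,-1],[-0.018,-0.42,0,0,0,0,-1],[0.075,-0.003,-0.178,0,0,0,-1],[0.075,-0.003,-0.178,0,0,0,-1],[0,0,0,0,0,0,-1],[0,0,0,0,0,0,-1]]]}}

```text
time_s: 6.9
position: [0.4906, 0.1507, 0.0441]
tcp_rot: [[-0.938, 0.042, 0.343], [0.04, 0.999, -0.012], [-0.343, 0.003, -0.939]]
force: [0.6, 0.2, 0.3]
opening: 0.004
```

>>> {"fn": "play_rows", "kwargs": {"plan": [[[0.013,0,-0.035,0,0,0,-1],[0.013,0,-0.035,0,0,0,-1],[0,0,0,0,0,0,-1],[0,0,0,0,0,0,-1]]]}}

```text
time_s: 7.3
position: [0.4915, 0.1508, 0.0412]
tcp_rot: [[-0.938, 0.042, 0.344], [0.04, 0.999, -0.012], [-0.344, 0.003, -0.939]]
force: [-0.6, -1.4, 4.0]
opening: 0.008
```

>>> {"fn": "play_rows", "kwargs": {"plan": [[[0.01,0,-0.028,0,0,0,-1],[0,0,0,0,0,0,-1],[0,0,0,0,0,0,-1]]]}}

```text
time_s: 7.6
position: [0.492, 0.1508, 0.0398]
tcp_rot: [[-0.938, 0.041, 0.344], [0.04, 0.999, -0.012], [-0.344, 0.003, -0.939]]
force: [-1.1, -1.6, 5.4]
opening: 0.004
```

>>> {"fn": "play_rows", "kwargs": {"plan": [[[0.003,0,-0.009,0,0,0,-1],[0,0,0,0,0,0,-1],[0,0,0,0,0,0,-1]]]}}

```text
time_s: 7.9
position: [0.4921, 0.1508, 0.0394]
tcp_rot: [[-0.938, 0.041, 0.344], [0.04, 0.999, -0.012], [-0.344, 0.003, -0.939]]
force: [-0.8, -1.3, 6.0]
opening: 0.007
```

Blue: normal force 5.9 N, about 4.4 mm down. Retracting, then moving to hover over the right bin's bar.

>>> {"fn": "play_rows", "kwargs": {"plan": [[[-0.085,0,0.235,0,0,0,-1],[-0.17,0,0.47,0,0,0,-1],[0,0,0.9,0,0,0,-1],[0,0,0.9,0,0,0,-1],[0,-0.3,0.8,0,0,0,-1],[0,-0.3,0.3,0,0,0,-1]]]}}

```text
time_s: 8.5
position: [0.4907, 0.1143, 0.1724]
tcp_rot: [[-0.933, 0.049, 0.358], [0.04, 0.999, -0.034], [-0.359, -0.017, -0.933]]
force: [0.4, -0.1, 0.0]
opening: 0.006
```

```bash
python3 - <<'E'
from h import *
go([.512,-.362,.20],toolR(7.3,0))
E
```

```text
shift/0.05: [ 0.426 -9.526  0.552]
rot/pi: [0.0009 0.1171 0.0546] deg 23.3
```

>>> {"fn": "play_rows", "kwargs": {"plan": [[[0.03,-0.6,0.2,0.0,0.0106,0.005,-1],[0.03,-0.85,0.2,0.0,0.0106,0.005,-1],[0.03,-0.9,0.1,0.0,0.0106,0.005,-1],[0.03,-0.9,0,0.0,0.0106,0.005,-1],[0.03,-0.9,0,0.0,0.0106,0.005,-1],[0.03,-0.9,0,0.0,0.0106,0.005,-1],[0.03,-0.9,0,0.0,0.0106,0.005,-1],[0.03,-0.9,0,0.0,0.0106,0.005,-1],[0.03,-0.9,0,0.0,0.0106,0.005,-1],[0.03,-0.9,0,0.0,0.0106,0.005,-1],[0.03,-0.6,0,0.0,0.0106,0.005,-1],[0,0,0,0,0,0,-1]]]}}

```text
time_s: 9.7
position: [0.5072, -0.3537, 0.1936]
tcp_rot: [[-0.992, -0.126, -0.0], [-0.126, 0.992, -0.008], [0.001, -0.008, -1.0]]
force: [0.5, 0.6, 0.1]
opening: 0.005
```

```bash
python3 - <<'E'
from h import *
go([.512,-.362,.20],toolR(7.3,0))
E
```

```text
shift/0.05: [ 0.096 -0.167  0.128]
rot/pi: [ 0.0026 -0.0001  0.0004] deg 0.5
```

>>> {"fn": "play_rows", "kwargs": {"plan": [[[0,0,0,0,0,0,-1],[0,0,0,0,0,0,-1]]]}}

```text
time_s: 9.9
position: [0.5052, -0.3472, 0.1934]
tcp_rot: [[-0.992, -0.129, -0.005], [-0.129, 0.992, -0.004], [0.005, -0.003, -1.0]]
force: [-0.1, -0.9, 0.8]
opening: 0.006
```

```bash
python3 - <<'E'
from h import *
s=read_state();w=capture("wrist");cv2.imwrite("pics/w2.png",w[:,:,::-1])
go([.512,-.362,.20],toolR(7.3,0),s)
h=cv2.cvtColor(w,cv2.COLOR_RGB2HSV);m=cv2.inRange(h,(0,170,90),(6,255,255))|cv2.inRange(h,(174,170,90),(180,255,255))
n,l,st,c=cv2.connectedComponentsWithStats(m)
for i in range(1,n):
    if st[i,4]>150:
        r=cv2.minAreaRect(np.argwhere(l==i)[:,::-1].astype(np.float32));bp=cv2.boxPoints(r);print(st[i],[ray("wrist",p,.118,s).round(4)[:2].tolist() for p in bp])
E
```

```text
shift/0.05: [ 0.137 -0.296  0.132]
rot/pi: [ 0.0011 -0.0015 -0.0005] deg 0.3
[ 190  222  218   68 4157] [[0.5437, -0.4403], [0.4932, -0.4409], [0.4757, -0.2904], [0.5252, -0.2811]]
[ 425  225  215   68 4745] [[0.5237, -0.2679], [0.4742, -0.278], [0.4568, -0.1293], [0.5053, -0.1107]]
```

View pics/w2.png

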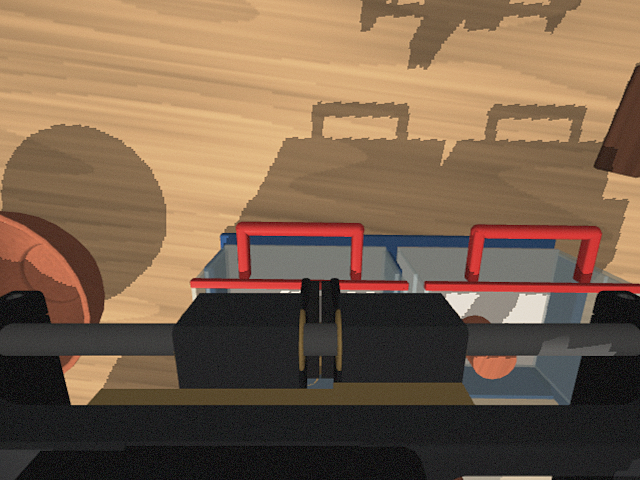

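Wrist view: the right bin's bar runs from (238,229) to (362,230) and its rim lies at v≈284. The left bin's bar is at (470–600,232), with the post visible behind it at (492,360).

```bash
python3 - <<'E'
from h import *
s=read_state()
a=ray("wrist",(240,229.5),.113,s);b=ray("wrist",(361,230),.113,s);c=(a+b)/2;d=b-a
print(a,b,c,np.linalg.norm(d),np.degrees(np.arctan2(-d[0],d[1])))
r1=ray("wrist",(192,283),.123,s);r2=ray("wrist",(408,286.5),.123,s);print(r1,r2,(r1+r2)/2,np.linalg.norm(r2-r1))
y=np.radians(7.3);g=c+.0205*np.array([np.cos(y),np.sin(y),0]);g[2]=.18;print(g)
go(g,toolR(7.3,0),s)
E
```

```text
[ 0.49679043 -0.40752516  0.113     ] [ 0.48595276 -0.32129445  0.113     ] [ 0.4913716  -0.36440981  0.113     ] 0.08690908844362472 7.163498270922402
[ 0.53821236 -0.43726246  0.123     ] [ 0.52074463 -0.28239884  0.123     ] [ 0.5294785  -0.35983065  0.123     ] 0.155845637723237
[ 0.51170543 -0.36180498  0.18      ]
shift/0.05: [ 0.129 -0.292 -0.273]
rot/pi: [ 0.0013 -0.0014 -0.0006] deg 0.4
```

>>> {"fn": "play_rows", "kwargs": {"plan": [[[0.125,-0.295,-0.25,0.0013,-0.0014,0,-1],[0,0,-0.5,0,0,0,-1],[0,0,-0.2,0,0,0,-1],[0,0,0,0,0,0,-1],[0,0,0,0,0,0,-1],[0,0,0,0,0,0,-1]]]}}

```text
time_s: 10.55
position: [0.5124, -0.3639, 0.1476]
tcp_rot: [[-0.992, -0.128, 0.002], [-0.128, 0.992, -0.003], [-0.001, -0.004, -1.0]]
force: [0.3, -0.1, -0.1]
opening: 0.003
```

>>> {"fn": "play_rows", "kwargs": {"plan": [[[-0.02,0.03,-0.31,0,0,0,-1],[0,0,-0.31,0,0,0,-1],[0,0,-0.31,0,0,0,-1],[0,0,0,0,0,0,-1],[0,0,0,0,0,0,-1]]]}}

```text
time_s: 11.05
position: [0.5112, -0.3627, 0.1008]
tcp_rot: [[-0.992, -0.128, 0.001], [-0.128, 0.992, -0.003], [-0.001, -0.003, -1.0]]
force: [0.2, 0.5, 1.0]
opening: 0.004
```

```bash
python3 - <<'E'
from h import *
y=np.radians(7.3);r=np.array([-.0585,.073]);P=[]
for t in np.linspace(0,.57,19):
    P.append([r[0]*np.cos(t)-r[1]*np.sin(t),r[1]*np.cos(t)+r[0]*np.sin(t)])
d=np.diff(P,axis=0)/.05
print(np.c_[d[:,0]*np.cos(y),d[:,0]*np.sin(y),d[:,1]].round(3).tolist(), .57/18/np.pi)
E
```

```text
[[-0.045, -0.006, -0.038], [-0.044, -0.006, -0.039], [-0.043, -0.005, -0.041], [-0.042, -0.005, -0.042], [-0.04, -0.005, -0.043], [-0.039, -0.005, -0.044], [-0.037, -0.005, -0.046], [-0.036, -0.005, -0.047], [-0.034, -0.004, -0.048], [-0.033, -0.004, -0.049], [-0.031, -0.004, -0.05], [-0.03, -0.004, -0.051], [-0.028, -0.004, -0.052], [-0.026, -0.003, -0.053], [-0.025, -0.003, -0.054], [-0.023, -0.003, -0.054], [-0.021, -0.003, -0.055], [-0.02, -0.003, -0.056]] 0.010079813062486703
```

>>> {"fn": "play_rows", "kwargs": {"plan": [[[-0.05,-0.006,0,0,0,0,-1],[-0.055,-0.007,0,0,0,0,-1],[0,0,0,0,0,0,-1]]]}}

```text
time_s: 11.35
position: [0.5072, -0.3637, 0.1013]
tcp_rot: [[-0.992, -0.126, 0.005], [-0.126, 0.992, -0.004], [-0.004, -0.005, -1.0]]
force: [4.0, 1.4, 1.5]
opening: 0.001
```

Touching the bar (4 N). Following the arc.

>>> {"fn": "play_rows", "kwargs": {"plan": [[[-0.045,-0.006,-0.038,0.0013,-0.01,0,-1],[-0.044,-0.006,-0.039,0.0013,-0.01,0,-1],[-0.043,-0.005,-0.041,0.0013,-0.01,0,-1],[-0.042,-0.005,-0.042,0.0013,-0.01,0,-1],[-0.04,-0.005,-0.043,0.0013,-0.01,0,-1],[-0.039,-0.005,-0.044,0.0013,-0.01,0,-1],[-0.037,-0.005,-0.046,0.0013,-0.01,0,-1],[-0.036,-0.005,-0.047,0.0013,-0.01,0,-1],[-0.034,-0.004,-0.048,0.0013,-0.01,0,-1]]]}}

```text
time_s: 12.25
position: [0.4999, -0.3618, 0.0875]
tcp_rot: [[-0.963, -0.108, 0.248], [-0.105, 0.994, 0.023], [-0.249, -0.004, -0.968]]
force: [0.1, -0.2, -0.2]
opening: 0.002
```

>>> {"fn": "play_rows", "kwargs": {"plan": [[[-0.033,-0.004,-0.049,0.0013,-0.01,0,-1],[-0.031,-0.004,-0.05,0.0013,-0.01,0,-1],[-0.03,-0.004,-0.051,0.0013,-0.01,0,-1],[-0.028,-0.004,-0.052,0.0013,-0.01,0,-1],[-0.026,-0.003,-0.053,0.0013,-0.01,0,-1],[-0.025,-0.003,-0.054,0.0013,-0.01,0,-1],[-0.023,-0.003,-0.054,0.0013,-0.01,0,-1],[0,0,0,0,0,0,-1]]]}}

```text
time_s: 13.05
position: [0.5209, -0.3561, 0.093]
tcp_rot: [[-0.95, -0.049, 0.307], [-0.048, 0.999, 0.01], [-0.308, -0.005, -0.952]]
force: [-71.2, -26.3, 3.9]
opening: 0.008
```

```bash
python3 - <<'E'
from h import *
s=read_state();print(s["joint_positions"],s["force"],s["position"])
c=capture("scene");t=capture("top");cv2.imwrite("pics/p3.png",np.vstack([cv2.resize(c[190:400,80:340],(640,517))[:,:],])[:,:,::-1])
E
```

```text
[ -51.54313294   37.06183573   98.55743205   24.80165234   36.06686836
 -163.50268515] [-71.21648459 -26.34841242   3.9374624 ] [ 0.52089877 -0.35609907  0.09300969]
```

View pics/p3.png

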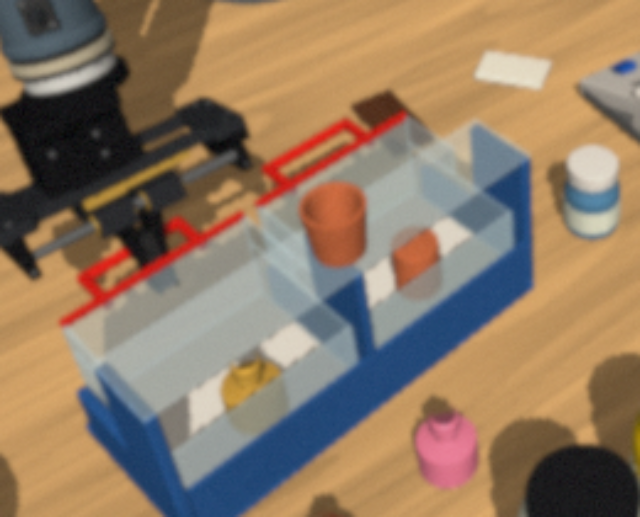

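Joint 6 ran into its range limit (-163.5°), so the arm could not follow the arc and the finger pushed against the bin wall. The picture shows the bins shut and everything in place. I'll back out and come in with the tool turned half round, which puts j6 near +16°.

>>> {"fn": "play_rows", "kwargs": {"plan": [[[-0.1,-0.02,0,0,0,0,-1],[0,0,0,0,0,0,-1]]]}}

```text
time_s: 13.35
position: [0.5205, -0.3561, 0.0933]
tcp_rot: [[-0.95, -0.044, 0.31], [-0.042, 0.999, 0.011], [-0.31, -0.003, -0.951]]
force: [-53.7, -22.6, -8.1]
opening: 0.007
```

>>> {"fn": "play_rows", "kwargs": {"plan": [[[-0.1,-0.02,0.1,-0.0013,0.01,0,-1],[-0.1,-0.02,0.1,-0.0013,0.01,0,-1],[0,0,0,0,0,0,-1]]]}}

```text
time_s: 13.65
position: [0.5186, -0.3526, 0.1061]
tcp_rot: [[-0.965, -0.044, 0.259], [-0.043, 0.999, 0.012], [-0.259, 0.001, -0.966]]
force: [-23.6, -7.7, -6.9]
opening: 0.005
```

>>> {"fn": "play_rows", "kwargs": {"plan": [[[-0.1,-0.02,0.2,-0.0013,0.01,0,-1],[-0.05,-0.02,0.3,-0.0013,0.01,0,-1],[0,0,0.4,-0.0013,0.01,0,-1],[0,0,0.5,-0.0013,0.01,0,-1],[0,0,0.5,-0.0013,0.01,0,-1],[0,0,0,0,0,0,-1],[0,0,0,0,0,0,-1]]]}}

```text
time_s: 14.35
position: [0.5209, -0.3569, 0.2068]
tcp_rot: [[-0.991, -0.041, 0.125], [-0.044, 0.999, -0.017], [-0.124, -0.022, -0.992]]
force: [-0.1, -0.7, -1.9]
opening: 0.008
```

```bash
python3 - <<'E'
from h import *
s=read_state();print(s["joint_positions"]);go([.4914+.0198,-.3619,.2],toolR(7.3,0)@np.diag([-1,-1,1]),s)
w=capture("wrist");t=capture("top");cv2.imwrite("pics/w4.png",w[:,:,::-1])
for b in blobs(t,(0,170,120),(6,255,255),(380,215,525,280),30):
    r=cv2.minAreaRect((np.argwhere(b[3])[:,::-1]+[380,215]).astype(np.float32));print(r,b[1])
for b in blobs(t,(15,120,80),(32,255,255),(440,170,500,220),10): print("brass",b[0],b[1],b[2])
E
```

```text
[ -46.78993233   29.28205898   87.29225321    5.38981771   57.90824015
 -141.88016536]
shift/0.05: [-0.194 -0.1   -0.135]
rot/pi: [ 0.0613 -0.0056 -0.9711] deg 175.2
((478.5, 249.5), (5.0, 13.0), 90.0) 58
brass [465.98787879 197.73939394] 165 [456 191  20  13]
```

>>> {"fn": "play_rows", "kwargs": {"plan": [[[0,0,0,0.0029,-0.0003,-0.0462,-1],[0,0,0,0.0029,-0.0003,-0.0462,-1],[0,0,0,0.0029,-0.0003,-0.0462,-1],[0,0,0,0.0029,-0.0003,-0.0462,-1],[0,0,0,0.0029,-0.0003,-0.0462,-1],[0,0,0,0.0029,-0.0003,-0.0462,-1],[0,0,0,0.0029,-0.0003,-0.0462,-1],[0,0,0,0.0029,-0.0003,-0.0462,-1],[0,0,0,0.0029,-0.0003,-0.0462,-1],[0,0,0,0.0029,-0.0003,-0.0462,-1],[0,0,0,0.0029,-0.0003,-0.0462,-1]]]}}

```text
time_s: 15.55
position: [0.5192, -0.3566, 0.2046]
tcp_rot: [[-0.003, 0.999, 0.048], [0.998, 0.006, -0.064], [-0.064, 0.047, -0.997]]
force: [0.2, -0.3, -0.1]
opening: 0.008
```

>>> {"fn": "play_rows", "kwargs": {"plan": [[[0,0,0,0.0029,-0.0003,-0.0462,-1],[0,0,0,0.0029,-0.0003,-0.0462,-1],[0,0,0,0.0029,-0.0003,-0.0462,-1],[0,0,0,0.0029,-0.0003,-0.0462,-1],[0,0,0,0.0029,-0.0003,-0.0462,-1],[0,0,0,0.0029,-0.0003,-0.0462,-1],[0,0,0,0.0029,-0.0003,-0.0462,-1],[0,0,0,0.0029,-0.0003,-0.0462,-1],[0,0,0,0.0029,-0.0003,-0.0462,-1],[0,0,0,0.0029,-0.0003,-0.0462,-1],[0,0,0,0,0,0,-1],[0,0,0,0,0,0,-1]]]}}

```text
time_s: 16.75
position: [0.5196, -0.357, 0.2052]
tcp_rot: [[0.991, 0.132, -0.001], [0.132, -0.991, 0.0], [-0.001, -0.0, -1.0]]
force: [0.8, -0.1, -0.6]
opening: 0.008
```

```bash
python3 - <<'E'
from h import *
s=read_state();print(s["joint_positions"],s["position"],s["tcp_rot"].round(3));go([.4914+.0198,-.3619,.15],toolR(7.3,0)@np.diag([-1,-1,1]),s)
t=capture("top")
for b in blobs(t,(0,170,120),(6,255,255),(380,215,525,280),20):
    r=cv2.minAreaRect((np.argwhere(b[3])[:,::-1]+[380,215]).astype(np.float32));print(r,b[1])
E
```

```text
[-4.46260079e+01  3.17415078e+01  8.22573644e+01 -1.60599833e-02
  6.60444929e+01  3.78016345e+01] [ 0.51956326 -0.3569713   0.20524291] [[ 0.991  0.132 -0.001]
 [ 0.132 -0.991  0.   ]
 [-0.001 -0.    -1.   ]]
shift/0.05: [-0.167 -0.099 -1.105]
rot/pi: [-0.0001 -0.0002 -0.0015] deg 0.3
((461.9864501953125, 234.91893005371094), (2.1371870040893555, 14.467110633850098), 80.53767395019531) 28
((471.9067077636719, 244.55441284179688), (15.979907035827637, 4.318894386291504), 59.74356460571289) 48
```

>>> {"fn": "play_rows", "kwargs": {"plan": [[[-0.167,-0.099,-0.3,0,0,0,-1],[0,0,-0.5,0,0,0,-1],[0,0,-0.4,0,0,0,-1],[0,0,-0.3,0,0,0,-1],[0,0,0,0,0,0,-1],[0,0,0,0,0,0,-1]]]}}

```text
time_s: 17.4
position: [0.5119, -0.3623, 0.1315]
tcp_rot: [[0.991, 0.13, 0.001], [0.13, -0.991, -0.001], [0.0, 0.001, -1.0]]
force: [-0.6, -0.2, 1.2]
opening: 0.004
```

>>> {"fn": "play_rows", "kwargs": {"plan": [[[0,0,-0.3,0,0,0,-1],[0,0,-0.31,0,0,0,-1],[-0.05,-0.006,0,0,0,0,-1],[-0.055,-0.007,0,0,0,0,-1],[0,0,0,0,0,0,-1]]]}}

```text
time_s: 17.9
position: [0.5073, -0.3635, 0.1023]
tcp_rot: [[0.992, 0.129, 0.003], [0.129, -0.992, -0.003], [0.003, 0.003, -1.0]]
force: [1.6, 0.6, -1.1]
opening: 0.004
```

>>> {"fn": "play_rows", "kwargs": {"plan": [[[-0.045,-0.006,-0.038,0.0013,-0.01,0,-1],[-0.044,-0.006,-0.039,0.0013,-0.01,0,-1],[-0.043,-0.005,-0.041,0.0013,-0.01,0,-1],[-0.042,-0.005,-0.042,0.0013,-0.01,0,-1],[0,0,0,0,0,0,-1]]]}}

```text
time_s: 18.4
position: [0.5005, -0.3651, 0.0954]
tcp_rot: [[0.983, 0.126, 0.134], [0.126, -0.992, 0.012], [0.134, 0.005, -0.991]]
force: [6.0, 2.4, 0.1]
opening: 0.004
```

>>> {"fn": "play_rows", "kwargs": {"plan": [[[-0.04,-0.005,-0.043,0.0013,-0.01,0,-1],[-0.039,-0.005,-0.044,0.0013,-0.01,0,-1],[-0.037,-0.005,-0.046,0.0013,-0.01,0,-1],[-0.036,-0.005,-0.047,0.0013,-0.01,0,-1],[-0.034,-0.004,-0.048,0.0013,-0.01,0,-1],[-0.033,-0.004,-0.049,0.0013,-0.01,0,-1],[0,0,0,0,0,0,-1]]]}}

```text
time_s: 19.1
position: [0.4889, -0.3669, 0.0813]
tcp_rot: [[0.941, 0.126, 0.315], [0.121, -0.992, 0.036], [0.317, 0.004, -0.948]]
force: [6.1, 1.3, 0.8]
opening: 0.005
```

>>> {"fn": "play_rows", "kwargs": {"plan": [[[-0.031,-0.004,-0.05,0.0013,-0.01,0,-1],[-0.03,-0.004,-0.051,0.0013,-0.01,0,-1],[-0.028,-0.004,-0.052,0.0013,-0.01,0,-1],[-0.026,-0.003,-0.053,0.0013,-0.01,0,-1],[0,0,0,0,0,0,-1]]]}}

```text
time_s: 19.6
position: [0.4829, -0.3678, 0.0709]
tcp_rot: [[0.893, 0.127, 0.431], [0.116, -0.992, 0.052], [0.434, 0.004, -0.901]]
force: [5.9, 0.5, 1.0]
opening: 0.006
```

>>> {"fn": "play_rows", "kwargs": {"plan": [[[-0.027,-0.003,-0.054,0.0013,-0.01,0,-1],[-0.025,-0.003,-0.054,0.0013,-0.01,0,-1],[-0.023,-0.003,-0.055,0.0013,-0.01,0,-1],[-0.022,-0.003,-0.056,0.0013,-0.009,0,-1],[-0.03,-0.003,-0.04,0,0,0,-1],[0,0,0,0,0,0,-1]]]}}

```text
time_s: 20.2
position: [0.4783, -0.3686, 0.0597]
tcp_rot: [[0.831, 0.128, 0.541], [0.11, -0.992, 0.067], [0.545, 0.003, -0.838]]
force: [7.7, 0.9, 9.2]
opening: 0.01
```

```bash
python3 - <<'E'
from h import *
s=read_state();print(s["joint_positions"].round(1))
w=capture("wrist");t=capture("top");c=capture("scene")
o=np.zeros((560,640,3),np.uint8);o[:300]=cv2.resize(t[150:290,340:540],(640,448))[:300];o[300:,:320]=cv2.resize(c[190:400,80:340],(320,260));o[300:540,320:]=cv2.resize(w,(320,240))
cv2.imwrite("pics/p5.png",o[:,:,::-1])
E
```

```text
[-64.   41.8 108.5  63.1  35.4 -36.3]
```

View pics/p5.png

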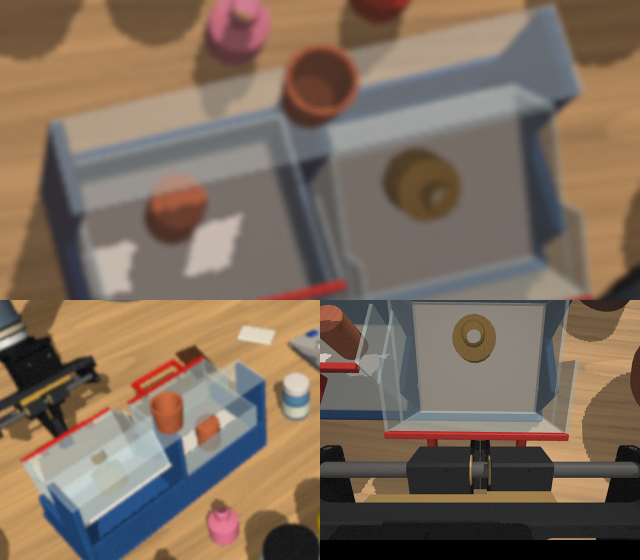

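The right bin is tipped to its stop (about 0.55 rad) and the weight still stands near the back of its floor, at wrist px ≈(308,74) and top px ≈(477,209). The left bin and the cup are undisturbed. Next I locate the knob from two views.

```bash
cat >> h.py <<'E'
yw=np.radians(7.3);ux=np.array([np.cos(yw),np.sin(yw),0]);uy=np.array([-np.sin(yw),np.cos(yw),0])
piv=np.array([.5638,-.3551,.028])
th=.548;bu=-np.sin(th)*ux+np.array([0,0,np.cos(th)]);bx=np.cos(th)*ux+np.array([0,0,np.sin(th)])
def rayp(n,uv,h,s):  # onto bin plane h above pivot along bu
    a=ray(n,uv,0.,s);b=ray(n,uv,.3,s);p0=piv+h*bu;k=((p0-a)@bu)/((b-a)@bu);return a+k*(b-a)
def inbin(p): d=np.array(p)-piv;return np.array([d@bx,d@uy,d@bu]).round(4)
E
python3 - <<'E'
from h import *
s=read_state();w=capture("wrist");t=capture("top")
for lo in ((15,100,60),):
  for n,i,roi in(("wrist",w,(250,20,400,180)),("top",t,(445,185,505,235))):
    for b in blobs(i,lo,(32,255,255),roi,40):
        print(n,b[0],b[1],b[2],inbin(rayp(n,b[0],.038,s)))
o=np.zeros((480,800,3),np.uint8);o[:480,:450]=cv2.resize(w[10:170,235:385],(450,480));o[:350,450:]=cv2.resize(t[180:230,450:500],(350,350),interpolation=cv2.INTER_CUBIC)
cv2.imwrite("pics/p6.png",o[:,:,::-1])
E
```

```text
wrist [308.0300666  108.35375833] 5255 [266  63  85  91] [0.0361 0.003  0.038 ]
top [472.60589812 215.10723861] 373 [461 205  24  21] [0.0335 0.0083 0.038 ]
```

View pics/p6.png

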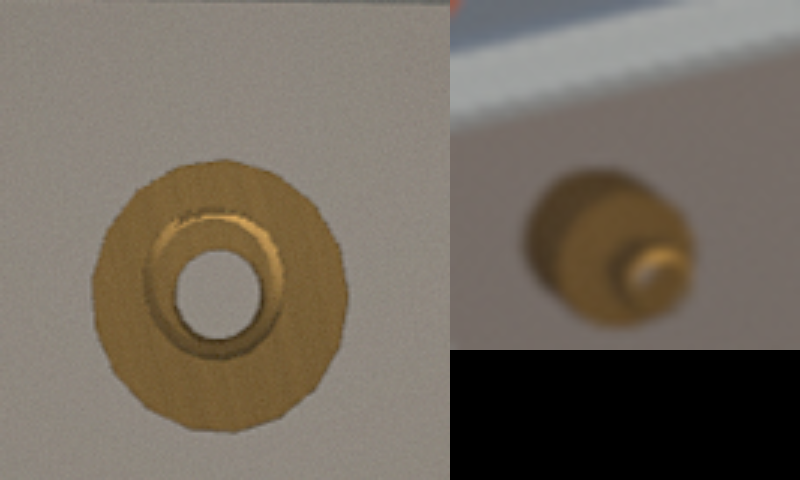

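The weight has been sliding slowly forward and is now at wrist (308,108), so it will end up near the front wall. That makes a grasp along the bin's axis easy. Backing out along the bin axis and opening the jaws partway.

```bash
python3 - <<'E'
from h import *
s=read_state();print(inbin(s["position"]),s["time_s"]);print("bx*3mm",(bx*.003/.05).round(3),"bu*20mm",(bu*.02/.05).round(3));go(s["position"]+.003*bx+.1*bu,toolR(7.3,th)@np.diag([-1,-1,1]),s)
E
```

```text
[-0.0573 -0.0025  0.0722] 20.45
bx*3mm [0.051 0.007 0.031] bu*20mm [-0.207 -0.026  0.341]
shift/0.05: [-0.983 -0.126  1.738]
rot/pi: [ 0.0003  0.009  -0.0007] deg 1.6
```

>>> {"fn": "play_rows", "kwargs": {"plan": [[[0.05,0.007,0.03,0,0,0,-1],[-0.1,-0.013,0.17,0,0.009,0,-1],[-0.13,-0.017,0.215,0,0,0,-1],[-0.13,-0.017,0.215,0,0,0,-1],[0,0,0.3,0,0,0,0.3],[0.3,0.04,0.2,0,0,0,0.3],[0.4,0.05,0.23,0,0,0,0.3],[0.2,0.03,0.1,0,0,0,0.3],[0,0,0,0,0,0,0.3],[0,0,0,0,0,0,0.3]]]}}

```text
time_s: 21.45
position: [0.5036, -0.3629, 0.1291]
tcp_rot: [[0.851, 0.129, 0.509], [0.109, -0.992, 0.068], [0.514, -0.002, -0.858]]
force: [0.0, 0.1, 0.1]
opening: 0.466
```

```bash
python3 - <<'E'
from h import *
s=read_state();w=capture("wrist");t=capture("top");print(inbin(s["position"]),s["opening"],s["joint_positions"].round(1))
for n,i,roi in(("wrist",w,(150,20,500,330)),("top",t,(445,185,505,265))):
    for b in blobs(i,(15,100,60),(32,255,255),roi,40): print(n,b[0],b[1],b[2],inbin(rayp(n,b[0],.038,s)))
cv2.imwrite("pics/p7.png",w[:,:,::-1])
E
```

```text
[ 8.000e-04 -1.000e-04  1.179e-01] 0.4662265029007574 [-60.2  34.3 104.1  48.3  39.6 -15.1]
wrist [477.41353474 198.27444109] 8275 [445  82  55 211] [ 0.0369 -0.1107  0.038 ]
wrist [325.51263823  87.45813586] 1266 [220  84 204   9] [ 0.1082 -0.0046  0.038 ]
wrist [314.13491809 255.50530035] 3113 [284 222  61  68] [-0.0053  0.0033  0.038 ]
wrist [166.2320442  289.49723757] 181 [150 287  34   6] [-0.0325  0.1153  0.038 ]
wrist [222.11016949 318.6779661 ] 236 [214 309  18  21] [-0.0573  0.0751  0.038 ]
wrist [417.73991031 319.09865471] 223 [409 309  18  21] [-0.0575 -0.0768  0.038 ]
top [474.34472934 230.65811966] 351 [464 221  22  21] [-0.0036  0.009   0.038 ]
top [450.5308642 260.2962963] 81 [445 251  18  14] [-0.0599  0.0727  0.038 ]
```

View pics/p7.png

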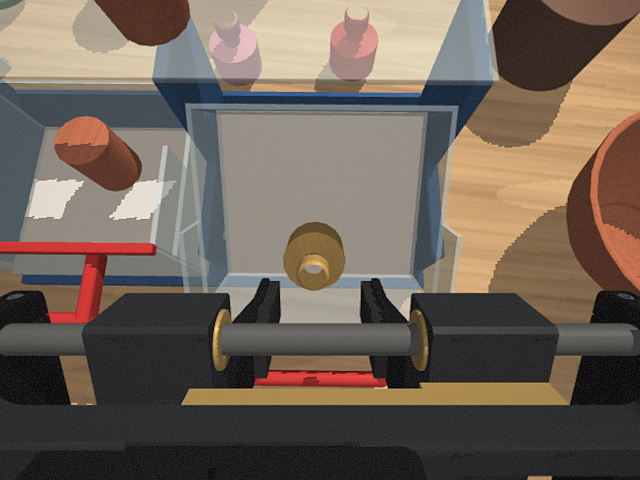

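The weight now rests at the front wall, with its knob top at (314,268); the open fingers straddle it in y.

```bash
python3 - <<'E'
from h import *
s=read_state();k=rayp("wrist",(314,268),.065,s);K=inbin(k);print(K)
R=toolR(7.3,th)@np.diag([-1,-1,1])
for h in(.08,.0425): 
    p=piv+K[0]*bx+K[1]*uy+h*bu;print(h,p);go(p,R,s)
# camera-independent check: TCP px
E
```

```text
[-0.0049  0.003   0.065 ]
0.08 [ 0.51792956 -0.35795162  0.09373265]
shift/0.05: [ 0.292  0.099 -0.696]
rot/pi: [-0.0007 -0.003  -0.0002] deg 0.6
0.0425 [ 0.537308   -0.35546919  0.06172384]
shift/0.05: [ 0.679  0.149 -1.336]
rot/pi: [-0.0007 -0.003  -0.0002] deg 0.6
```

>>> {"fn": "play_rows", "kwargs": {"plan": [[[0.14,0.05,-0.35,-0.0007,-0.003,0,0.3],[0.14,0.05,-0.35,0,0,0,0.3],[0.1,0.012,-0.16,0,0,0,0.3],[0.1,0.012,-0.16,0,0,0,0.3],[0.09,0.012,-0.16,0,0,0,0.3],[0.09,0.012,-0.15,0,0,0,0.3],[0,0,0,0,0,0,0.3],[0,0,0,0,0,0,0.3]]]}}

```text
time_s: 22.35
position: [0.5375, -0.3555, 0.0624]
tcp_rot: [[0.846, 0.129, 0.517], [0.11, -0.992, 0.066], [0.522, 0.001, -0.853]]
force: [0.6, 0.6, -0.6]
opening: 0.647
```

```bash
python3 - <<'E'
from h import *
s=read_state();print(inbin(s["position"]),s["opening"],s["force"])
w=capture("wrist");cv2.imwrite("pics/p8.png",cv2.resize(w[200:440,200:440],(600,600))[:,:,::-1])
E
```

```text
[-0.0044  0.0029  0.043 ] 0.6466854450392596 [ 0.55582429  0.62394364 -0.6208177 ]
```

View pics/p8.png

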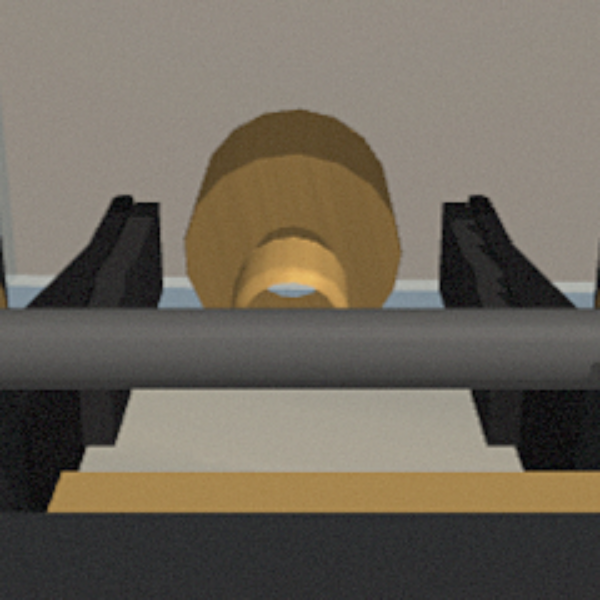

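The knob is between the fingers at crop (292,285), about 1 mm off centre. Closing.

>>> {"fn": "play_rows", "kwargs": {"plan": [[[0,0,0,0,0,0,-1],[0,0,0,0,0,0,-1],[0,0,0,0,0,0,-1],[0,0,0,0,0,0,-1],[0,0,0,0,0,0,-1],[0,0,0,0,0,0,-1],[0,0,0,0,0,0,-1]]]}}

```text
time_s: 23.1
position: [0.5372, -0.3546, 0.0625]
tcp_rot: [[0.846, 0.129, 0.517], [0.11, -0.992, 0.068], [0.522, -0.001, -0.853]]
force: [-0.6, 2.4, 3.1]
opening: 0.239
```

The gripper stopped on the knob (opening 20.8 mm). Lifting straight up.

>>> {"fn": "play_rows", "kwargs": {"plan": [[[-0.03,0,0.1,0,0,0,-1],[0,0,0.2,0,0,0,-1],[0,0,0.35,0,0,0,-1],[0,0,0.5,0,0,0,-1],[0,0,0.6,0,0,0,-1],[0,0,0.6,0,0,0,-1],[0,0,0.6,0,0,0,-1],[0,0,0.6,0,0,0,-1],[0,0,0.6,0,0,0,-1],[0,0,0.4,0,0,0,-1],[0,0,0,0,0,0,-1]]]}}

```text
time_s: 24.2
position: [0.5364, -0.3571, 0.2927]
tcp_rot: [[0.845, 0.128, 0.52], [0.113, -0.992, 0.061], [0.523, 0.007, -0.852]]
force: [-0.0, -0.7, -4.9]
opening: 0.238
```

```bash
python3 - <<'E'
from h import *
s=read_state();print(s["force"],s["opening"])
t=capture("top");t0=cv2.imread("pics/top0.png")[:,:,::-1].copy()
h=cv2.cvtColor(t0,cv2.COLOR_RGB2HSV)
print([h[y,x].tolist() for x,y in((210,215),(165,270),(262,215),(240,180),(215,252),(165,190))])
# pan = grey region flood-filled
ff=t0[:,:,::-1].copy();m=np.zeros((482,642),np.uint8);cv2.floodFill(cv2.GaussianBlur(ff,(5,5),0),m,(210,215),0,(4,4,4),(4,4,4),8|cv2.FLOODFILL_MASK_ONLY|(255<<8))
m=m[1:-1,1:-1];m=cv2.morphologyEx(m,cv2.MORPH_OPEN,np.ones((7,7)));cn=max(cv2.findContours(m,0,1)[0],key=cv2.contourArea)
q=cv2.approxPolyDP(cn,8,True)[:,0];print(q.tolist(),cv2.contourArea(cn))
W=np.array([ray("top",p,.084)[:2] for p in cn[:,0]],np.float32);r=cv2.minAreaRect(W);print(r,cv2.boxPoints(r).tolist())
E
```

```text
[-4.46834708e-03 -7.49890861e-01 -4.85803985e+00] 0.23841789226112767
[[23, 20, 113], [14, 31, 107], [18, 26, 118], [21, 22, 115], [13, 31, 98], [23, 20, 115]]
[[0, 0], [0, 123], [45, 109], [83, 114], [101, 136], [106, 196], [84, 238], [31, 261], [0, 174], [0, 393], [91, 376], [114, 479], [306, 479], [325, 457], [353, 451], [394, 479], [564, 479], [564, 436], [567, 479], [597, 479], [579, 457], [577, 421], [565, 428], [601, 379], [617, 382], [588, 420], [603, 479], [639, 479], [639, 125], [630, 126], [612, 59], [639, 122], [639, 0]] 280517.0Traceback (most recent call last):
  File "<stdin>", line 10, in <module>
  File "h.py", line 4, in ray
    p=camera_params(n);d=np.linalg.inv(p["intrinsics"])@[uv[0],uv[1],1]
ValueError: time passes only in moves, steps and waits
```

```bash
sed -i '1a import functools' h.py; sed -i 's/^import cv2,numpy as np/import cv2,numpy as np\ncamera_params=functools.lru_cache(None)(camera_params)/' h.py; python3 - <<'E'
from h import *
import cv2
t0=cv2.imread("pics/top0.png")[:,:,::-1].copy();x0,y0,x1,y1=150,165,285,305
h=cv2.cvtColor(cv2.GaussianBlur(t0,(3,3),0)[y0:y1,x0:x1],cv2.COLOR_RGB2HSV).astype(int)
m=((h[:,:,1]<=26)&(h[:,:,2]>90)&(h[:,:,2]<135)).astype(np.uint8)*255
m=cv2.morphologyEx(m,cv2.MORPH_OPEN,np.ones((5,5)));cn=max(cv2.findContours(m,0,1)[0],key=cv2.contourArea)
q=(cv2.approxPolyDP(cn,5,True)[:,0]+[x0,y0]);print(q.tolist())
W=np.array([ray("top",p,.084)[:2] for p in cn[:,0]+[x0,y0]],np.float32);r=cv2.minAreaRect(W);print(r,cv2.boxPoints(r).round(3).tolist())
# bright body outline
hb=cv2.cvtColor(t0,cv2.COLOR_RGB2HSV)
print([(y,hb[y,205].tolist()) for y in range(168,182,2)],[(y,hb[y,205].tolist()) for y in range(240,268,3)])
print([(x,hb[215,x].tolist()) for x in range(152,168,2)],[(x,hb[215,x].tolist()) for x in range(258,278,2)])
E
```

```text
[[259, 175], [159, 182], [159, 254], [263, 246]]
((0.6419227719306946, 0.23016029596328735), (0.22631023824214935, 0.16896823048591614), 87.42265319824219) [[0.5519999861717224, 0.12099999934434891], [0.7210000157356262, 0.11299999803304672], [0.7310000061988831, 0.33899998664855957], [0.5630000233650208, 0.34700000286102295]]
[(168, [15, 119, 94]), (170, [15, 121, 95]), (172, [15, 120, 96]), (174, [15, 126, 89]), (176, [14, 71, 97]), (178, [26, 18, 115]), (180, [21, 22, 114])] [(240, [23, 20, 113]), (243, [20, 20, 115]), (246, [20, 20, 115]), (249, [20, 20, 113]), (252, [17, 25, 91]), (255, [10, 33, 93]), (258, [10, 33, 92]), (261, [37, 59, 56]), (264, [37, 60, 72]), (267, [39, 64, 92])]
[(152, [15, 125, 147]), (154, [15, 126, 146]), (156, [14, 80, 130]), (158, [14, 26, 127]), (160, [23, 20, 116]), (162, [23, 18, 114]), (164, [20, 20, 114]), (166, [20, 20, 114])] [(258, [24, 22, 115]), (260, [22, 25, 114]), (262, [18, 26, 118]), (264, [14, 32, 161]), (266, [13, 33, 164]), (268, [12, 34, 111]), (270, [14, 98, 114]), (272, [15, 119, 118]), (274, [16, 119, 120]), (276, [15, 122, 151])]
```

Held: 4.9 N of weight. The pan measures 226×169 mm with its middle at (0.642,0.230), which agrees with the key row's axis.

```bash
python3 - <<'E'
from h import *
go([.6415,.2295,.22],toolR(-2.5,0)@np.diag([-1,-1,1]))
E
```

```text
shift/0.05: [ 2.121 11.711 -1.406]
rot/pi: [-0.0064  0.1746 -0.0538] deg 32.9
```

>>> {"fn": "play_rows", "kwargs": {"plan": [[[0.03,0.2,0,-0.0004,0.0097,-0.003,-1],[0.06,0.4,0,-0.0004,0.0097,-0.003,-1],[0.12,0.6,0,-0.0004,0.0097,-0.003,-1],[0.12,0.7,0,-0.0004,0.0097,-0.003,-1],[0.12,0.7,0,-0.0004,0.0097,-0.003,-1],[0.12,0.7,0,-0.0004,0.0097,-0.003,-1],[0.12,0.7,0,-0.0004,0.0097,-0.003,-1],[0.12,0.7,0,-0.0004,0.0097,-0.003,-1],[0.12,0.7,0,-0.0004,0.0097,-0.003,-1],[0.12,0.7,0,-0.0004,0.0097,-0.003,-1]]]}}

```text
time_s: 25.25
position: [0.5865, -0.0485, 0.2868]
tcp_rot: [[0.972, 0.032, 0.234], [0.028, -0.999, 0.021], [0.235, -0.014, -0.972]]
force: [0.5, -0.1, -4.8]
opening: 0.24
```

>>> {"fn": "play_rows", "kwargs": {"plan": [[[0.12,0.7,-0.1,-0.0004,0.0097,-0.003,-1],[0.12,0.7,-0.1,-0.0004,0.0097,-0.003,-1],[0.12,0.7,-0.1,-0.0004,0.0097,-0.003,-1],[0.12,0.7,-0.1,-0.0004,0.0097,-0.003,-1],[0.12,0.7,-0.1,-0.0004,0.0097,-0.003,-1],[0.12,0.7,-0.1,-0.0004,0.0097,-0.003,-1],[0.12,0.5,-0.2,-0.0004,0.0097,-0.003,-1],[0.12,0.4,-0.2,-0.0004,0.0097,-0.003,-1],[0,0,0,0,0,0,-1],[0,0,0,0,0,0,-1]]]}}

```text
time_s: 26.25
position: [0.6348, 0.2044, 0.2365]
tcp_rot: [[0.999, -0.044, -0.005], [-0.044, -0.999, -0.002], [-0.005, 0.002, -1.0]]
force: [-0.4, -0.4, -5.0]
opening: 0.234
```

```bash
python3 - <<'E'
from h import *
s=read_state();print(s["force"],s["moment"],s["opening"],s["joint_positions"].round(1));go([.6415,.2295,.16],toolR(-2.5,0)@np.diag([-1,-1,1]),s)
c=capture("scene");w=capture("wrist")
cv2.imwrite("pics/s9.png",cv2.resize(c[40:260,300:520],(600,600))[:,:,::-1]);cv2.imwrite("pics/w9.png",w[:,:,::-1])
for n,i,roi in(("scene",c,(360,60,500,250)),("wrist",w,(200,180,440,440))):
    for b in blobs(i,(15,120,60),(32,255,255),roi,40):
        pts=(np.argwhere(b[3])[:,::-1]+roi[:2]).astype(np.float32);print(n,b[0],b[1],b[2],cv2.minAreaRect(pts))
E
```

```text
[-0.41784845 -0.40512567 -4.9513067 ] [-0.02602596  0.12137879 -0.05348571] 0.234210944596314 [  8.3  32.9  74.4  -0.   73.  100.8]
shift/0.05: [ 0.133  0.501 -1.531]
rot/pi: [ 0.0005 -0.0017  0.    ] deg 0.3
scene [375.54591195  84.56666667] 1590 [360  60  35  55] ((377.0, 87.0), (54.0, 34.0), 90.0)
scene [387.6097561  123.51219512] 41 [383 121  10   6] ((387.50006103515625, 123.50000762939453), (4.123105525970459, 9.45888900756836), 75.96376037597656)
scene [442.2376215  181.64745569] 8745 [360 121 140 129] ((433.4447021484375, 182.2995147705078), (162.97296142578125, 104.62646484375), 25.92490005493164)
wrist [319.7012513  280.60636079] 3836 [282 244  76  79] ((319.5, 283.0), (78.0, 75.0), 90.0)
wrist [259.91183295 339.90951276] 431 [255 309  14  62] ((261.07232666015625, 339.55364990234375), (11.885152816772461, 61.1236457824707), 2.862405300140381)
wrist [380.08587258 339.90304709] 361 [373 309  12  62] ((378.9167785644531, 339.5023498535156), (61.087547302246094, 10.856924057006836), 88.40885925292969)
wrist [327.22090777 395.22984066] 4142 [200 382 240  23] ((319.5, 393.0), (22.0, 239.0), 90.0)
```

>>> {"fn": "play_rows", "kwargs": {"plan": [[[0.033,0.125,-0.3,0,0,0,-1],[0.033,0.125,-0.4,0,0,0,-1],[0.033,0.125,-0.4,0,0,0,-1],[0.034,0.126,-0.3,0,0,0,-1],[0,0,-0.15,0,0,0,-1],[0,0,0,0,0,0,-1],[0,0,0,0,0,0,-1]]]}}

```text
time_s: 27.05
position: [0.6435, 0.2292, 0.1629]
tcp_rot: [[0.999, -0.045, 0.002], [-0.045, -0.999, -0.001], [0.002, 0.0, -1.0]]
force: [0.0, 0.4, -4.8]
opening: 0.235
```

```bash
python3 - <<'E'
from h import *
s=read_state();print(s["force"]);go([.6415,.2295,.128],toolR(-2.5,0)@np.diag([-1,-1,1]),s)
c=capture("scene");cv2.imwrite("pics/s10.png",cv2.resize(c[100:280,300:500],(666,600))[:,:,::-1])
E
```

```text
[ 0.01626026  0.40161725 -4.77045798]
shift/0.05: [-0.04   0.006 -0.699]
rot/pi: [0.0002 0.0005 0.0005] deg 0.1
```

View pics/s10.png

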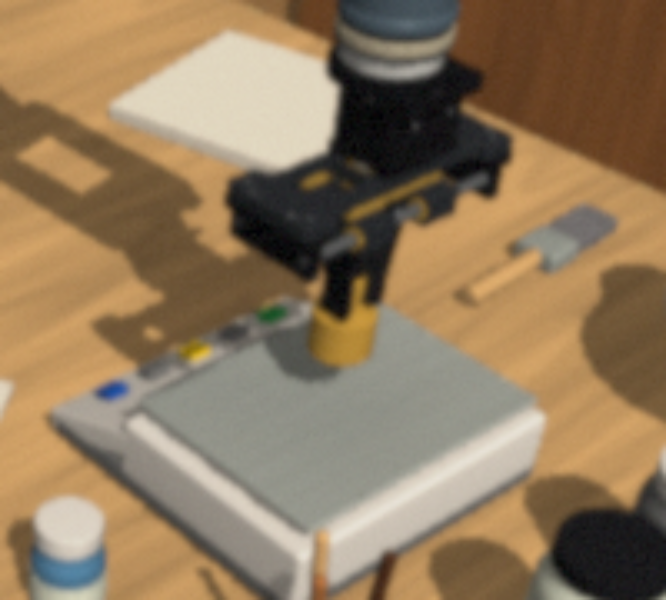

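The weight hangs upright at crop (342,335), over the middle of the pan. Lowering it gently.

>>> {"fn": "play_rows", "kwargs": {"plan": [[[-0.04,0.006,-0.2,0,0,0,-1],[0,0,-0.2,0,0,0,-1],[0,0,-0.15,0,0,0,-1],[0,0,-0.1,0,0,0,-1],[0,0,0,0,0,0,-1],[0,0,0,0,0,0,-1]]]}}

```text
time_s: 27.7
position: [0.6411, 0.2297, 0.1297]
tcp_rot: [[0.999, -0.045, 0.0], [-0.045, -0.999, -0.001], [0.0, 0.001, -1.0]]
force: [0.4, -0.8, -5.6]
opening: 0.233
```

>>> {"fn": "play_rows", "kwargs": {"plan": [[[0,0,-0.04,0,0,0,-1],[0,0,0,0,0,0,-1],[0,0,0,0,0,0,-1]]]}}

```text
time_s: 28.0
position: [0.6411, 0.2297, 0.1282]
tcp_rot: [[0.999, -0.045, 0.001], [-0.045, -0.999, -0.0], [0.001, 0.0, -1.0]]
force: [0.3, 0.1, -4.8]
opening: 0.237
```

>>> {"fn": "play_rows", "kwargs": {"plan": [[[0,0,-0.03,0,0,0,-1],[0,0,-0.02,0,0,0,-1],[0,0,0,0,0,0,-1],[0,0,0,0,0,0,-1]]]}}

```text
time_s: 28.4
position: [0.641, 0.2297, 0.1254]
tcp_rot: [[0.999, -0.045, 0.0], [-0.045, -0.999, -0.001], [0.0, 0.001, -1.0]]
force: [-0.9, 0.3, -5.7]
opening: 0.233
```

>>> {"fn": "play_rows", "kwargs": {"plan": [[[0,0,-0.02,0,0,0,-1],[0,0,0,0,0,0,-1],[0,0,0,0,0,0,-1]]]}}

```text
time_s: 28.7
position: [0.641, 0.2298, 0.1244]
tcp_rot: [[0.999, -0.045, 0.0], [-0.045, -0.999, -0.001], [0.001, 0.001, -1.0]]
force: [-0.4, 0.4, -5.0]
opening: 0.237
```

>>> {"fn": "play_rows", "kwargs": {"plan": [[[0,0,-0.02,0,0,0,-1],[0,0,0,0,0,0,-1],[0,0,0,0,0,0,-1]]]}}

```text
time_s: 29.0
position: [0.641, 0.2297, 0.1234]
tcp_rot: [[0.999, -0.045, 0.0], [-0.045, -0.999, -0.001], [0.0, 0.001, -1.0]]
force: [0.1, 0.2, -5.6]
opening: 0.236
```

>>> {"fn": "play_rows", "kwargs": {"plan": [[[0,0,-0.015,0,0,0,-1],[0,0,0,0,0,0,-1],[0,0,0,0,0,0,-1]]]}}

```text
time_s: 29.3
position: [0.6413, 0.2298, 0.1231]
tcp_rot: [[0.999, -0.045, 0.001], [-0.045, -0.999, -0.0], [0.001, 0.0, -1.0]]
force: [0.2, -0.7, -2.6]
opening: 0.238
```

Contact at z=0.123. A hair lower, then release.

>>> {"fn": "play_rows", "kwargs": {"plan": [[[0,0,-0.01,0,0,0,-1],[0,0,0,0,0,0,-1],[0,0,0,0,0,0,-0.4],[0,0,0,0,0,0,-0.2],[0,0,0,0,0,0,0],[0,0,0,0,0,0,0.2],[0,0,0,0,0,0,0.2],[0,0,0,0,0,0,0.2]]]}}

```text
time_s: 30.1
position: [0.6411, 0.2297, 0.1222]
tcp_rot: [[0.999, -0.045, 0.001], [-0.045, -0.999, -0.001], [0.001, 0.001, -1.0]]
force: [-0.3, -0.3, -0.4]
opening: 0.583
```

>>> {"fn": "play_rows", "kwargs": {"plan": [[[0,0,0.2,0,0,0,0.2],[0,0,0.4,0,0,0,0.2],[0,0,0.5,0,0,0,0.2],[0,0,0.5,0,0,0,0.2],[0,0,0.3,0,0,0,0.2],[0,0,0,0,0,0,-1]]]}}

```text
time_s: 30.7
position: [0.6428, 0.2301, 0.2207]
tcp_rot: [[0.999, -0.045, 0.007], [-0.045, -0.999, 0.001], [0.007, -0.001, -1.0]]
force: [0.7, 0.9, -0.1]
opening: 0.568
```

```bash
python3 - <<'E'
from h import *
s=read_state();w=capture("wrist");c=capture("scene");t=capture("top");print(s["force"],s["opening"],s["position"])
for b in blobs(w,(15,100,60),(32,255,255),(150,100,500,440),100):
    print("w",b[0],b[1],b[2],ray("wrist",b[0],.118,s))
for n,i,roi in(("scene",c,(390,170,420,250)),("top",t,(180,170,250,250))):
    for b in blobs(i,(15,120,60),(32,255,255),roi,20):print(n,b[0],b[1],b[2],ray(n,b[0],.105))
n=np.array([-.343,.015,.939]);go(np.array([.4908,.1512,.0433])+.03*n,toolR(-2.5,.35)@np.diag([-1,-1,1]),s)
E
```

```text
[ 0.73954031  0.89755199 -0.08053201] 0.5682129464125203 [0.64284688 0.23011237 0.22065322]
w [330.86469345 179.39565823] 19393 [150 100 350 193] [0.68998711 0.21872654 0.118     ]
w [320.16540212 244.51176024] 2636 [292 214  58  62] [0.63931889 0.22908456 0.118     ]
w [202.09734513 339.52507375] 678 [194 309  22  62] [0.55870467 0.33441604 0.118     ]
w [438.04  339.848] 625 [426 309  21  62] [0.54931527 0.13177882 0.118     ]
w [343.71169355 386.85080645] 8928 [201 360 299  45] [0.50515156 0.21403667 0.118     ]
scene [404.75650558 179.54089219] 538 [390 170  30  22] [0.5539111  0.34278548 0.105     ]
scene [399.79787234 210.61702128] 376 [390 198  20  25] [0.63587338 0.23224094 0.105     ]
top [243. 171.] 39 [237 170  13   3] [0.72499153 0.14722995 0.105     ]
top [212.04205607 214.42056075] 214 [205 204  14  22] [0.6344427  0.22227175 0.105     ]
shift/0.05: [-3.247 -1.569 -2.984]
rot/pi: [-0.0051 -0.1091  0.0003] deg 19.7
```

The weight stands at (0.639,0.229), within 3 mm of the pan's middle. Moving to the blue key.

>>> {"fn": "play_rows", "kwargs": {"plan": [[[-0.3,-0.14,0,-0.0007,-0.0136,0,-1],[-0.45,-0.22,0,-0.0007,-0.0136,0,-1],[-0.5,-0.24,0,-0.0007,-0.0136,0,-1],[-0.5,-0.24,0,-0.0007,-0.0136,0,-1],[-0.5,-0.24,0,-0.0007,-0.0136,0,-1],[-0.5,-0.24,0,-0.0007,-0.0136,0,-1],[-0.4,-0.2,0,-0.0007,-0.0136,0,-1],[-0.1,-0.05,0,-0.0002,-0.0136,0,-1],[0,0,0,0,0,0,-1],[0,0,0,0,0,0,-1]]]}}

```text
time_s: 31.85
position: [0.4787, 0.1513, 0.2167]
tcp_rot: [[0.941, -0.045, 0.334], [-0.042, -0.999, -0.016], [0.335, 0.001, -0.942]]
force: [0.1, -0.1, 0.4]
opening: 0.009
```

```bash
python3 - <<'E'
from h import *
s=read_state();n=np.array([-.343,.015,.939]);print(s["joint_positions"].round(1),s["opening"])
go(np.array([.4908,.1512,.0433])+.025*n,toolR(-2.5,.35)@np.diag([-1,-1,1]),s)
E
```

```text
[  6.7  15.8 113.3  -6.   31.8 103.9] 0.009215211541054221
shift/0.05: [ 0.071  0.006 -2.999]
rot/pi: [ 0.0002 -0.0027  0.0006] deg 0.5
```

>>> {"fn": "play_rows", "kwargs": {"plan": [[[0.07,0.006,-0.3,0,-0.0027,0,-1],[0,0,-0.6,0,0,0,-1],[0,0,-0.6,0,0,0,-1],[0,0,-0.6,0,0,0,-1],[0,0,-0.5,0,0,0,-1],[0,0,-0.3,0,0,0,-1],[0,0,0,0,0,0,-1],[0,0,0,0,0,0,-1],[0,0,0,0,0,0,-1]]]}}

```text
time_s: 32.75
position: [0.4833, 0.1517, 0.0729]
tcp_rot: [[0.937, -0.046, 0.346], [-0.043, -0.999, -0.016], [0.346, 0.0, -0.938]]
force: [-0.1, -0.3, 0.3]
opening: -0.001
```

```bash
python3 - <<'E'
from h import *
s=read_state();n=np.array([-.343,.015,.939]);print(s["position"]@n,s["force"]@n)
go(np.array([.4912,.151,.0433])+.004*n,toolR(-2.5,.35)@np.diag([-1,-1,1]),s)
E
```

```text
-0.095046666393774 0.2591466031646626
shift/0.05: [ 0.13  -0.013 -0.517]
rot/pi: [0.0002 0.001  0.0006] deg 0.2
```

>>> {"fn": "play_rows", "kwargs": {"plan": [[[0.05,-0.005,-0.18,0,0,0,-1],[0.05,-0.008,-0.18,0,0,0,-1],[0.03,0,-0.12,0,0,0,-1],[0,0,0,0,0,0,-1],[0,0,0,0,0,0,-1]]]}}

```text
time_s: 33.25
position: [0.4892, 0.1509, 0.0491]
tcp_rot: [[0.937, -0.046, 0.345], [-0.043, -0.999, -0.016], [0.346, 0.001, -0.938]]
force: [-0.2, -0.1, -0.7]
opening: 0.004
```

>>> {"fn": "play_rows", "kwargs": {"plan": [[[0.014,0,-0.038,0,0,0,-1],[0.014,0,-0.038,0,0,0,-1],[0,0,0,0,0,0,-1],[0,0,0,0,0,0,-1]]]}}

```text
time_s: 33.65
position: [0.4902, 0.1509, 0.045]
tcp_rot: [[0.938, -0.046, 0.345], [-0.043, -0.999, -0.016], [0.345, 0.001, -0.939]]
force: [0.5, -0.5, -0.9]
opening: 0.002
```

>>> {"fn": "play_rows", "kwargs": {"plan": [[[0.016,0,-0.038,0,0,0,-1],[0.016,0,-0.038,0,0,0,-1],[0,0,0,0,0,0,-1],[0,0,0,0,0,0,-1]]]}}

```text
time_s: 34.05
position: [0.4916, 0.1509, 0.0412]
tcp_rot: [[0.938, -0.045, 0.343], [-0.042, -0.999, -0.016], [0.343, 0.001, -0.939]]
force: [-1.0, -0.0, 3.8]
opening: 0.006
```

>>> {"fn": "play_rows", "kwargs": {"plan": [[[0.01,0,-0.028,0,0,0,-1],[0,0,0,0,0,0,-1],[0,0,0,0,0,0,-1]]]}}

```text
time_s: 34.35
position: [0.4921, 0.1509, 0.0399]
tcp_rot: [[0.939, -0.045, 0.342], [-0.042, -0.999, -0.016], [0.342, 0.001, -0.94]]
force: [-3.5, -0.2, 4.3]
opening: 0.002
```

>>> {"fn": "play_rows", "kwargs": {"plan": [[[0.005,0,-0.013,0,0,0,-1],[0,0,0,0,0,0,-1],[0,0,0,0,0,0,-1]]]}}

```text
time_s: 34.65
position: [0.4923, 0.1509, 0.0393]
tcp_rot: [[0.939, -0.046, 0.341], [-0.042, -0.999, -0.017], [0.342, 0.001, -0.94]]
force: [-4.2, -0.6, 4.4]
opening: 0.007
```

Blue again: 5.6 N, at the same depth as the first press. Retracting.

>>> {"fn": "play_rows", "kwargs": {"plan": [[[-0.085,0,0.235,0,0,0,-1],[-0.17,0,0.47,0,0,0,-1],[-0.1,0,0.8,0,0,0,-1],[0,0,0.8,0,0,0,-1],[0,0,0.6,0,0,0,-1],[0,0,0,0,0,0,-1],[0,0,0,0,0,0,-1],[0,0,0,0,0,0,-1]]]}}

```text
time_s: 35.45
position: [0.4836, 0.1469, 0.1552]
tcp_rot: [[0.937, -0.051, 0.345], [-0.043, -0.999, -0.03], [0.346, 0.013, -0.938]]
force: [0.1, 0.8, -0.9]
opening: 0.005
```

```bash
python3 - <<'E'
from h import *
s=read_state();c=capture("scene");t=capture("top");print(s["time_s"],s["position"],s["force"],np.abs(s["qvel"]).max())
for n,i,roi in(("scene",c,(390,165,420,250)),("top",t,(180,190,250,250))):
    for b in blobs(i,(15,120,60),(32,255,255),roi,20):print(n,b[0],b[1],b[2])
t0=cv2.imread("pics/top0.png")[:,:,::-1];d=cv2.absdiff(t,t0.copy()).max(2)>45
n,l,st,ce=cv2.connectedComponentsWithStats(d.astype(np.uint8))
print([(ce[k].round().tolist(),st[k,4]) for k in range(1,n) if st[k,4]>40])
E
```

```text
35.45 [0.48363354 0.14693348 0.15518715] [ 0.09989686  0.83799881 -0.92173761] 0.9206625866195888
scene [404.48060942 176.58171745] 722 [390 165  30  27]
scene [399.71883289 210.61007958] 377 [390 198  20  25]
top [208.23876404 214.64325843] 356 [198 204  21  22]
[([499.0, 187.0], np.int32(141)), ([463.0, 195.0], np.int32(321)), ([475.0, 210.0], np.int32(184)), ([209.0, 216.0], np.int32(333)), ([449.0, 217.0], np.int32(45)), ([487.0, 249.0], np.int32(1729)), ([201.0, 392.0], np.int32(24286)), ([466.0, 292.0], np.int32(184)), ([441.0, 298.0], np.int32(48)), ([465.0, 300.0], np.int32(117)), ([26.0, 428.0], np.int32(2734)), ([2.0, 463.0], np.int32(82))]
```

```bash
python3 -c "
from rig import *
print(hand_in())"
```

```text
the job is handed in; nothing more can be done
None
```

The job is done and handed in at about 35.5 s of the 72 s allowed; the hand-in gave no verdict.

**Keys:** I pressed green, then yellow, then blue with the pan empty. I judged each press by force only, because the display shows no readout. Normal forces were about 5.9, 6.1 and 5.9 N, roughly 4.3–4.5 mm down. The second blue press, with the weight standing on the pan, reached 5.6 N at the same depth as the first. No grey key was touched.

**Bin and weight:** I tipped the right bin to its stop, about 0.55 rad. I then lifted the weight by its knob, set it down and let go. It stands upright at about (0.639, 0.229), within 3 mm of the measured middle of the pan.

**What went wrong:** My first pull on the bin failed because joint 6 ran into its range limit. The fingers then pushed the shut bin's front wall with a wrist force of about 71–76 N. That is under the 120 N wrist limit. It was the fingers inside the bar, not the gripper body, as far as I could see. I backed out, turned the tool half round, and the second pull worked at about 6–10 N.

**Last checks:** A before-and-after comparison of the top camera view showed changes only at the tipped bin and its shadow, the weight and the arm. The weight's pixel position held steady, and the arm was clear of everything.

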